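# Load the firing tray in reverse order

### The arm

A 6-joint arm with a two-finger parallel gripper is mounted at the origin on the work surface. World frame = base frame: x ahead of the robot, y to its left, z up, the work surface at z = 0. Lengths are in m, angles in rad, forces in N, time in s.
With the tool pointing down it reaches from about 0.375 to 0.9 m from the base axis. Payload 3.1 kg.
Tool frame: the origin (TCP) lies where the fingers leave the gripper's body, on its centre line; the fingertips stand 73 mm ahead of it and the grasp point (between the pads) lies 54 mm ahead of it; z points along the fingers, y is the line along which they close (so a half turn about z gives the same grasp; the last joint's range is limited). The gripper opens to 85 mm and grips with 20 to 120 N. Pads are 22 mm wide; open, the fingers measure 114 mm over their backs; the gripper's body (76 mm by 85 mm) begins 54 mm behind the grasp point. The pads swing forward as they close: fully open they stand 13 mm farther back than shut.
Start: joints at [1.113, 0.527, 1.433, -0, 1.181, -0.178], TCP at [0.172, 0.601, 0.304] pointing down, gripper open.
Joint ranges: [-3.08, 3.08], [-0.75, 2.2], [0.22, 2.44], [-1.43, 4.57], [0, 2.65], [-2.85, 2.85]. Speed limits (rad/s): [2.79, 2.79, 3.14, 3.14, 3.14, 3.14].

### API

Orientations are given as a unit quaternion [x, y, z, w].
In Python, from station import manip gives the robot as it stands.
- The arm moves only by the shell command python3 -m crank 'ROWS' [FORCE]. ROWS is JSON, a list of rows, each an object with "dp": the shift along the tool's x, y, z normalised to -1 to 1, where 1 is 50 cm, a list of three; "delta_rot": the turn, a rotation vector about the tool's x, y, z normalised to -1 to 1, where 1 is 2 pi rad, a list of three; "fingers": the opening, from -1 (shut) to 1 (fully open). A call has 1 to 12 rows; each row shifts and turns the commanded pose from where the row before left it, along the tool's axes as they then stand; what a row does not reach is not made up. A row lasts 1/12 s, in which the tool goes at most 41.7 mm and 7.16 degrees, less where a joint would pass 70% of its speed; a pose out of reach is approached as far as the arm can. A call with a number of a shift or a turn outside -1 to 1 is refused whole. A call with a gripper value outside its range is refused whole. The fingers move at their own pace and stop on an object; FORCE is the grip in N (left out, the last holds). Time passes only in rows, so rows that do not move let the fingers close. It gives the time, the measured TCP pose, the force, the opening and the grip force at its end, in the units of the state.
- manip.sense(): the state, without advancing time (a new reading comes with each control period).
- manip.snapshot(name): name is "side" or "top" or "wrist"; returns (picture, depth): 400x640x3 uint8, red, green, blue; 400x640 float32, m along the optical axis (not along the pixel's ray), 0 where there is no reading.
- manip.camera_model(name): a dict with "fx", "fy", "cx", "cy" (pixels), "origin" and "attitude" of the camera in the world. Camera axes: x right, y up, looking along -z (the intrinsics and any distortion apply to the point x, -y, -z); pixel columns grow to the right and rows downward; lengths in m; the calibration is good to about 2 mm. A picture is of the moment at which its call begins: read the wrist's pose just before it. camera_model takes no time and is no camera call; for the wrist camera it gives the pose at the moment of the call.
- manip.sign_off(): hands the job in; it is judged then, once.
The state is a dict: "t": time; "q": joint angles; "qd": joint speeds; "tau": joint torques, N m; "tcp_pos": TCP position; "tool_rot": TCP orientation; "force": force on the tool from outside, world axes, zero at the start; "ft_torque": the same for the moment, N m; "finger_gap": opening from 0.0 (shut) to 1.0 (fully open); "gripper_force": force on a finger pad.
Only numpy, scipy, OpenCV 4.12 (cv2) and the standard library are available. Lean on these libraries where they do the work, as an engineer would, in place of code of your own. Each camera call takes 0.05 s, during which the arm holds its last target. There are 200 camera calls.

### The job

Move the four glazed cups from the wooden drying rack to the grey firing tray, one standing upright in each pocket, in reverse order: the cup nearest the rack's black end bar goes into the pocket farthest from the tray's black end bar, the next into the next farthest, and so on, so that the cup farthest from the rack's bar ends nearest the tray's bar. Set the cups down gently, neither dropping them nor tipping them over, and leave the mug and the amber jar where they stand.

Things in the scene. Friction and masses are not known exactly. Their poses are not given: they have to be found in the camera images.
- rack: Wooden drying rack, fixed. Origin: on the table under the centre of its row; z up. Four places along its y, centres at y = +96, +32, -32, -96 mm (x = 0), 58 mm clear between ribs and lips 6 mm thick, 8 mm high; floor 34 mm above the table. A black bar (16 mm wide, 20 high) marks the +y end. A ledge on the -x side (to x = -83 mm) carries four colour chips. Left or right of the table, turned up to 40 degrees.
- tray: Grey firing tray, dark ribs, fixed, empty. Origin: on the table under the centre of its row; z up. Four pockets along its y, centres at y = +96, +32, -32, -96 mm (x = 0), 58 mm clear between ribs and lips 6 mm thick, 8 mm high; floor 14 mm above the table. A black bar (16 mm wide, 20 high) marks the +y end. On the other side from the rack, turned any way round.
- cup_red_mid (a point): Centre, half-way up, of the red cup: loose, glazed, straight-sided, without a handle, open at the top, 42 mm across, 62 mm tall (this point is 31 mm above its foot), about 0.13 kg, its z axis upright. It starts on the rack in the place behind the red chip, up to 6 mm off the centre of the place.
- cup_yellow_mid (a point): Centre, half-way up, of the yellow cup: loose, glazed, straight-sided, without a handle, open at the top, 42 mm across, 62 mm tall (this point is 31 mm above its foot), about 0.13 kg, its z axis upright. It starts on the rack in the place behind the yellow chip, up to 6 mm off the centre of the place.
- cup_green_mid (a point): Centre, half-way up, of the green cup: loose, glazed, straight-sided, without a handle, open at the top, 42 mm across, 62 mm tall (this point is 31 mm above its foot), about 0.13 kg, its z axis upright. It starts on the rack in the place behind the green chip, up to 6 mm off the centre of the place.
- cup_blue_mid (a point): Centre, half-way up, of the blue cup: loose, glazed, straight-sided, without a handle, open at the top, 42 mm across, 62 mm tall (this point is 31 mm above its foot), about 0.13 kg, its z axis upright. It starts on the rack in the place behind the blue chip, up to 6 mm off the centre of the place.
- chip_red: Red colour chip, 24 x 40 x 6 mm, fixed on the rack's ledge in front of the place where the red cup stands at the start: 60 mm from that place's centre, towards the rack's -x, with the same y in the rack's frame. Origin: centre of its underside. It keeps showing the starting order once the cups have gone.
- chip_yellow: Yellow colour chip, 24 x 40 x 6 mm, fixed on the rack's ledge in front of the place where the yellow cup stands at the start: 60 mm from that place's centre, towards the rack's -x, with the same y in the rack's frame. Origin: centre of its underside. It keeps showing the starting order once the cups have gone.
- chip_green: Green colour chip, 24 x 40 x 6 mm, fixed on the rack's ledge in front of the place where the green cup stands at the start: 60 mm from that place's centre, towards the rack's -x, with the same y in the rack's frame. Origin: centre of its underside. It keeps showing the starting order once the cups have gone.
- chip_blue: Blue colour chip, 24 x 40 x 6 mm, fixed on the rack's ledge in front of the place where the blue cup stands at the start: 60 mm from that place's centre, towards the rack's -x, with the same y in the rack's frame. Origin: centre of its underside. It keeps showing the starting order once the cups have gone.
- mug_mid (a point): Bystander: middle (42 mm up) of a white mug, 80 mm across, 85 mm tall, loose. Leave it alone.
- jar_mid (a point): Bystander: middle (35 mm up) of a closed amber glaze jar with an orange lid, 60 mm across, 70 mm tall, loose. Leave it alone.

How it is judged:
At the end, for the whole second after the job is handed in: Each cup stands upright (within 0.12 rad) on the floor of its own tray pocket, centre within 13 mm of the pocket's along tray x and y, height within 6 mm, in the reverse of the chips' order on the rack counted from the black bars; released and at rest ((y of chip_red in the frame of rack below 0.066 m or y of chip_red in the frame of rack above 0.126 m or y of cup_red_mid in the frame of tray between -0.109 and -0.083 m) and (y of chip_red in the frame of rack below 0.002 m or y of chip_red in the frame of rack above 0.062 m or y of cup_red_mid in the frame of tray between -0.045 and -0.019 m) and (y of chip_red in the frame of rack below -0.062 m or y of chip_red in the frame of rack above -0.002 m or y of cup_red_mid in the frame of tray between 0.019 and 0.045 m) and (y of chip_red in the frame of rack below -0.126 m or y of chip_red in the frame of rack above -0.066 m or y of cup_red_mid in the frame of tray between 0.083 and 0.109 m) and x of cup_red_mid in the frame of tray between -0.013 and 0.013 m and z of cup_red_mid in the frame of tray between 0.039 and 0.051 m and angle between each of cup_red_mid, cup_yellow_mid, cup_green_mid, cup_blue_mid's own z axis and vertical below 0.12 rad and linear speed of each of cup_red, cup_yellow, cup_green, cup_blue below 0.02 m/s and (y of chip_yellow in the frame of rack below 0.066 m or y of chip_yellow in the frame of rack above 0.126 m or y of cup_yellow_mid in the frame of tray between -0.109 and -0.083 m) and (y of chip_yellow in the frame of rack below 0.002 m or y of chip_yellow in the frame of rack above 0.062 m or y of cup_yellow_mid in the frame of tray between -0.045 and -0.019 m) and (y of chip_yellow in the frame of rack below -0.062 m or y of chip_yellow in the frame of rack above -0.002 m or y of cup_yellow_mid in the frame of tray between 0.019 and 0.045 m) and (y of chip_yellow in the frame of rack below -0.126 m or y of chip_yellow in the frame of rack above -0.066 m or y of cup_yellow_mid in the frame of tray between 0.083 and 0.109 m) and x of cup_yellow_mid in the frame of tray between -0.013 and 0.013 m and z of cup_yellow_mid in the frame of tray between 0.039 and 0.051 m and (y of chip_green in the frame of rack below 0.066 m or y of chip_green in the frame of rack above 0.126 m or y of cup_green_mid in the frame of tray between -0.109 and -0.083 m) and (y of chip_green in the frame of rack below 0.002 m or y of chip_green in the frame of rack above 0.062 m or y of cup_green_mid in the frame of tray between -0.045 and -0.019 m) and (y of chip_green in the frame of rack below -0.062 m or y of chip_green in the frame of rack above -0.002 m or y of cup_green_mid in the frame of tray between 0.019 and 0.045 m) and (y of chip_green in the frame of rack below -0.126 m or y of chip_green in the frame of rack above -0.066 m or y of cup_green_mid in the frame of tray between 0.083 and 0.109 m) and x of cup_green_mid in the frame of tray between -0.013 and 0.013 m and z of cup_green_mid in the frame of tray between 0.039 and 0.051 m and (y of chip_blue in the frame of rack below 0.066 m or y of chip_blue in the frame of rack above 0.126 m or y of cup_blue_mid in the frame of tray between -0.109 and -0.083 m) and (y of chip_blue in the frame of rack below 0.002 m or y of chip_blue in the frame of rack above 0.062 m or y of cup_blue_mid in the frame of tray between -0.045 and -0.019 m) and (y of chip_blue in the frame of rack below -0.062 m or y of chip_blue in the frame of rack above -0.002 m or y of cup_blue_mid in the frame of tray between 0.019 and 0.045 m) and (y of chip_blue in the frame of rack below -0.126 m or y of chip_blue in the frame of rack above -0.066 m or y of cup_blue_mid in the frame of tray between 0.083 and 0.109 m) and x of cup_blue_mid in the frame of tray between -0.013 and 0.013 m and z of cup_blue_mid in the frame of tray between 0.039 and 0.051 m); the robot touches nothing.
It fails at once if a cup is tipped over (more than 45 degrees) (angle between any of cup_red_mid, cup_yellow_mid, cup_green_mid, cup_blue_mid's own z axis and vertical above 0.79 rad).
It fails at once if a cup is dropped (falls freely from more than about 3 cm) ((linear speed of cup_red above 0.8 m/s and contact force between the fingers and cup_red below 0.05 N) or (linear speed of cup_yellow above 0.8 m/s and contact force between the fingers and cup_yellow below 0.05 N) or (linear speed of cup_green above 0.8 m/s and contact force between the fingers and cup_green below 0.05 N) or (linear speed of cup_blue above 0.8 m/s and contact force between the fingers and cup_blue below 0.05 N)).
It fails at once if the mug is moved by more than 2 cm (distance of mug_mid from where it was at the start of the episode above 0.02 m).
It fails at once if the jar is moved by more than 2 cm (distance of jar_mid from where it was at the start of the episode above 0.02 m).
It also fails if it takes over 128 s, if anything falls off the work surface, if the arm or the gripper's body presses on something with over 40 N, if the wrist force passes 120 N, or if a joint passes its speed limit or range.

## Working session

There is one attempt and no reset: what is moved stays moved. The work goes in short steps, Python scripts to look and compute and a shell command to move; the robot and the scene stay as the last step left them, time stands still between calls to the robot, and variables do not carry over. Pictures are saved under pics/ and viewed, at most 14 in all, crops included, and the job is handed in when it is done.

```bash
mkdir -p pics; ls; cat > h.py <<'E'
import numpy as np,cv2
from station import manip
from scipy.spatial.transform import Rotation as R
def cam(n):
    m=manip.camera_model(n); a=np.array(m['attitude'],float)
    Rm=R.from_quat(a).as_matrix() if a.size==4 else a.reshape(3,3)
    return m,Rm,np.array(m['origin'])
def shot(n,f):
    c=cam(n); p,d=manip.snapshot(n); cv2.imwrite(f'pics/{f}.png',p[...,::-1]); np.savez(f'pics/{f}.npz',d=d,R=c[1],o=c[2],k=[c[0][k] for k in('fx','fy','cx','cy')]); return p,d
def cloud(f):
    z=np.load(f'pics/{f}.npz'); d=z['d']; fx,fy,cx,cy=z['k']
    v,u=np.mgrid[:d.shape[0],:d.shape[1]]
    P=np.stack([(u-cx)/fx*d,-(v-cy)/fy*d,-d],-1)@z['R'].T+z['o']
    P[d==0]=np.nan
    return P
E
python3 - <<'E'
from h import *
for n in('side','top'):
    shot(n,n+'0'); print(manip.camera_model(n))
print(manip.sense())
E
```

```text
pics
{'fx': 361.28545404305254, 'fy': 361.28545404305254, 'cx': 321.22033651299455, 'cy': 210.01998465884665, 'origin': array([0.16674493, 0.42525734, 0.64446094]), 'attitude': array([-0.15366394,  0.38370576,  0.83711227, -0.35832991])}
{'fx': 380.7366663178555, 'fy': 380.7366663178555, 'cx': 317.7449188056389, 'cy': 196.1494920395802, 'origin': array([ 5.14595902e-01, -7.14200684e-05,  8.76536233e-01]), 'attitude': array([-0.01866537,  0.03923622,  0.71321634, -0.69959601])}
{'t': 0.1, 'q': array([ 1.11348035e+00,  5.28362568e-01,  1.43377439e+00, -1.72570996e-05,
        1.18139436e+00, -1.78523934e-01]), 'qd': array([ 0.00087279, -0.0020735 , -0.00267251,  0.00050086,  0.00105049,
        0.00020318]), 'tau': array([-6.50000275e-04, -4.43303454e+01, -1.78585750e+01, -2.43842469e-04,
        3.88192871e-03,  1.83024603e-06]), 'tcp_pos': array([0.17176056, 0.60041247, 0.3030378 ]), 'tool_rot': array([ 1.38941702e-01,  9.90300088e-01, -9.23252230e-04, -2.95425802e-04]), 'force': array([-0.19792753, -1.39827247, -0.3022007 ]), 'ft_torque': array([-0.00729716, -0.02380607,  0.00437107]), 'gripper_force': 0.0, 'finger_gap': 0.9975944773712486}
```

View pics/top0.png

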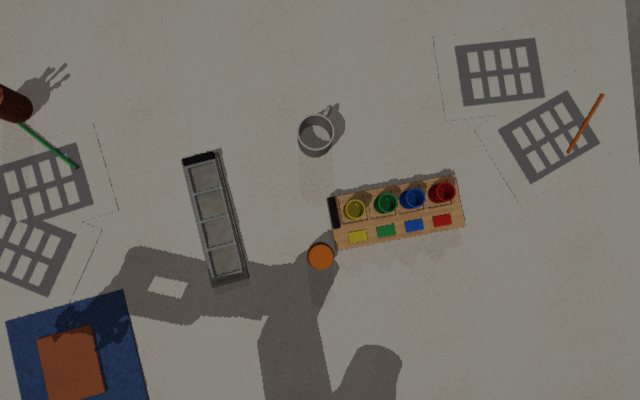

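View pics/side0.png

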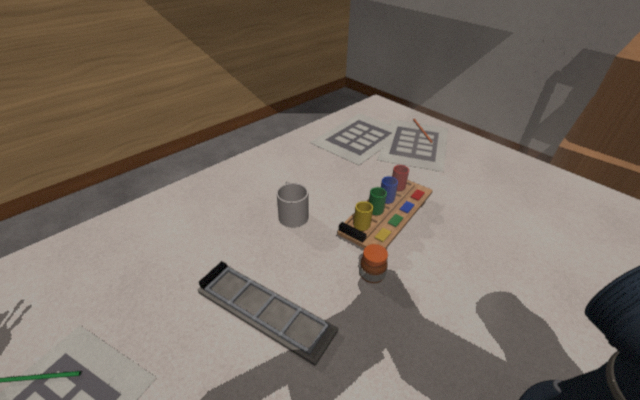

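The top view shows the rack on the right: bar at (334,212), then yellow, green, blue and red cups at (355,210), (386,203), (412,198) and (442,191). The tray is on the left, with its bar at (199,158) and its far end at (228,278). The mug is at (316,133) and the jar at (321,256). The side view agrees. So yellow goes to the pocket farthest from the tray bar, then green, blue and red, with red next to the bar.

```bash
cat > m.py <<'E'
from h import *
import sys
from scipy.optimize import least_squares
img=cv2.imread('pics/top0.png'); P=cloud('top0'); hsv=cv2.cvtColor(img,cv2.COLOR_BGR2HSV)
print('table z',np.nanmedian(P[300:340,450:600,2]), 'rack floor',P[222,372],'tray floor', P[195,207],P[250,224])
win={'Y':(355,210),'G':(386,203),'B':(412,198),'R':(442,191)}
chip={'Y':(358,237),'G':(386,231),'B':(414,225),'R':(442,220)}
C={}
for k,(u,v) in win.items():
    s=np.s_[v-20:v+20,u-20:u+20]; Q=P[s].reshape(-1,3); h=hsv[s].reshape(-1,3)
    hue={'Y':27,'G':70,'B':112,'R':0}[k]
    dh=np.abs((h[:,0].astype(int)-hue+90)%180-90)
    q=Q[(Q[:,2]>.085)&(Q[:,2]<.11)&(dh<14)&(h[:,1]>110)]
    # rim ring: circle fit with radius<=21
    f=least_squares(lambda p:np.hypot(q[:,0]-p[0],q[:,1]-p[1])-.0195,q[:,:2].mean(0),loss='soft_l1',f_scale=.002)
    C[k]=f.x; print(k,len(q),f.x.round(4),'ztop',np.percentile(q[:,2],90).round(4))
for k,(u,v) in chip.items(): print('chip',k,P[v,u].round(4))
# bars: black
for n,(r0,r1,c0,c1) in {'rackbar':(190,235,324,345),'traybar':(145,172,178,222)}.items():
    s=np.s_[r0:r1,c0:c1]; m=(img[s].max(-1)<38)&(P[s][...,2]>.012); q=P[s][m]; 
    r=cv2.minAreaRect((q[:,:2]*1000).astype(np.float32)); print(n,len(q),r,np.median(q[:,2]))
# tray rect: points above table 
s=np.s_[135:300,165:265]; Q=P[s]; m=(Q[...,2]>.011)&(Q[...,2]<.05); m=cv2.morphologyEx(m.astype(np.uint8),cv2.MORPH_OPEN,np.ones((3,3)))>0
q=Q[m]; print('tray',len(q),cv2.minAreaRect((q[:,:2]*1000).astype(np.float32)))
s=np.s_[160:260,322:480]; Q=P[s]; m=(Q[...,2]>.022)&(Q[...,2]<.05); m=cv2.morphologyEx(m.astype(np.uint8),cv2.MORPH_OPEN,np.ones((3,3)))>0
q=Q[m]; print('rack',len(q),cv2.minAreaRect((q[:,:2]*1000).astype(np.float32)))
print('mug',P[118:148,300:332][P[118:148,300:332][...,2]>.07].mean(0),'jar',P[250:262,315:328].reshape(-1,3).mean(0))
c=img[140:300,160:480]; cv2.imwrite('pics/crop0.png',cv2.convertScaleAbs(cv2.resize(c,(800,400),interpolation=cv2.INTER_CUBIC),alpha=1.8))
E
python3 m.py
```

```text
table z -0.0014630189893064527 rack floor [ 0.52385231 -0.1445746   0.03356781] tray floor [0.5924506  0.22433626 0.01242051] [0.46817749 0.18666359 0.01034652]
Y 113 [ 0.55   -0.0989] ztop 0.0962
G 116 [ 0.5624 -0.1667] ztop 0.0958
B 130 [ 0.5717 -0.2241] ztop 0.0961
R 150 [ 0.5834 -0.2891] ztop 0.096
chip Y [ 0.4916 -0.1116  0.0399]
chip G [ 0.5034 -0.1736  0.0408]
chip B [ 0.5153 -0.2369  0.0381]
chip R [ 0.5251 -0.3003  0.0373]
rackbar 223 ((546.6510009765625, -58.570777893066406), (66.60462951660156, 16.712068557739258), 9.550302505493164) 0.05233585869181678
traybar 231 ((673.6860961914062, 240.5641632080078), (16.402360916137695, 68.44673156738281), 14.341397285461426) 0.032157081945438204
tray 3763 ((538.6748657226562, 208.3490447998047), (294.11181640625, 83.64083099365234), 13.76565170288086)
rack 5650 ((545.3746337890625, -198.99700927734375), (120.0523452758789, 296.3711853027344), 9.374547958374023)
mug [ 0.71892935 -0.02505533  0.0806284 ] jar [ 0.45533988 -0.02857581  0.06847554]
```

View pics/crop0.png

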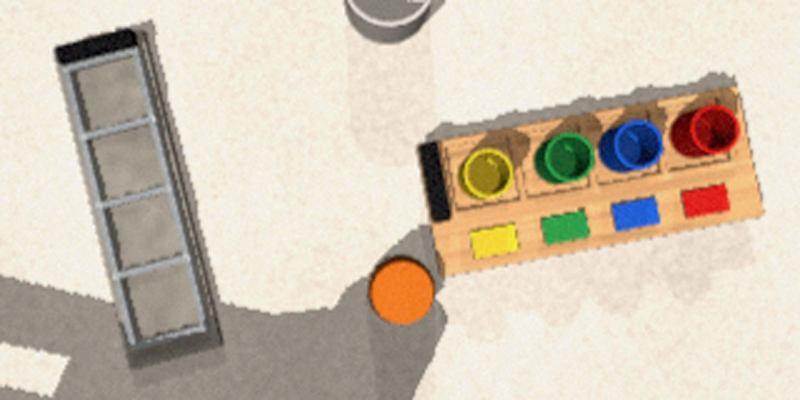

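The crop confirms the order. Tray lip corners in the crop are at about (62,65), (138,50), (130,347) and (207,328). I'll compute the frames and the first move.

```bash
cat >> h.py <<'E'
def ray(f,u,v,z):
    k=np.load(f'pics/{f}.npz'); fx,fy,cx,cy=k['k']; d=k['R']@np.array([(u-cx)/fx,-(v-cy)/fy,-1]); return k['o']+d*(z-k['o'][2])/d[2]
def toolyang():
    y=R.from_quat(manip.sense()['tool_rot']).as_matrix()[:,1]; return np.degrees(np.arctan2(y[1],y[0]))
def to(x,y,z,ang):
    s=manip.sense(); M=R.from_quat(s['tool_rot']).as_matrix(); d=M.T@(np.array([x,y,z])-s['tcp_pos'])/.5
    t=toolyang(); dr=-((ang-t+180)%360-180)/360
    tgt=R.from_euler('ZX',[ang-90,180],degrees=True)  # placeholder tilt check
    print('t',round(s['t'],2),'pos',s['tcp_pos'].round(4),'yang',round(t,1),'tilt',M[:2,2].round(3),'-> dp',d.round(4),'rotz',round(dr,4))
E
python3 - <<'E'
from h import *
c=[(62,65),(138,50),(207,328),(130,347)]
W=[ray('top0',160+u/2.5,140+v/2.5,.022)[:2] for u,v in c]; W=np.array(W); print(W.round(4),W.mean(0))
e=W[0]+W[1]-W[2]-W[3]; print('row ang',np.degrees(np.arctan2(e[1],e[0])),np.linalg.norm(e)/2,'w',np.linalg.norm(W[0]-W[1]))
to(.46,.19,.36,74)
print(manip.camera_model('wrist'))
E
```

```text
[[0.6578 0.2715]
 [0.6704 0.2038]
 [0.4215 0.143 ]
 [0.4066 0.2104]] [0.53910558 0.20715884]
row ang 13.702276428392036 0.25738720888849626 w 0.06889447665050884
t 0.1 pos [0.1718 0.6004 0.303 ] yang 74.0 tilt [-0.001 -0.002] -> dp [-0.7801 -0.6307 -0.113 ] rotz 0.0001
{'fx': 330.42718546987044, 'fy': 330.42718546987044, 'cx': 316.8646561324737, 'cy': 193.4524845319795, 'origin': array([0.10229974, 0.62121712, 0.37269406]), 'attitude': array([-0.11415421, -0.0852545 ,  0.59612308,  0.79015047])}
```

```bash
python3 -m crank '[{"dp":[-0.03,-0.024,-0.004],"delta_rot":[0,0,0],"fingers":1},{"dp":[-0.06,-0.05,-0.01],"delta_rot":[0,0,0],"fingers":1},{"dp":[-0.06,-0.05,-0.01],"delta_rot":[0,0,0],"fingers":1},{"dp":[-0.06,-0.05,-0.01],"delta_rot":[0,0,0],"fingers":1},{"dp":[-0.06,-0.05,-0.01],"delta_rot":[0,0,0],"fingers":1},{"dp":[-0.06,-0.05,-0.01],"delta_rot":[0,0,0],"fingers":1},{"dp":[-0.06,-0.05,-0.01],"delta_rot":[0,0,0],"fingers":1},{"dp":[-0.06,-0.05,-0.01],"delta_rot":[0,0,0],"fingers":1},{"dp":[-0.06,-0.05,-0.01],"delta_rot":[0,0,0],"fingers":1},{"dp":[-0.06,-0.05,-0.01],"delta_rot":[0,0,0],"fingers":1},{"dp":[-0.06,-0.05,-0.01],"delta_rot":[0,0,0],"fingers":1},{"dp":[-0.06,-0.05,-0.01],"delta_rot":[0,0,0],"fingers":1}]'
python3 -m crank '[{"dp":[-0.06,-0.04,0],"delta_rot":[0,0,0],"fingers":1},{"dp":[-0.03,-0.02,0],"delta_rot":[0,0,0],"fingers":1},{"dp":[0,0,0],"delta_rot":[0,0,0],"fingers":1},{"dp":[0,0,0],"delta_rot":[0,0,0],"fingers":1}]'
python3 - <<'E'
from h import *
p,d=shot('wrist','wr1'); cv2.imwrite('pics/wr1v.png',cv2.convertScaleAbs(p[...,::-1],alpha=1.6))
to(.46,.19,.36,74)
E
```

```text
t: 1.1
tcp_pos: [0.4251, 0.2282, 0.361]
tool_rot: [0.139, 0.99, -0.0, -0.0]
force: [1.8, 0.7, -0.3]
finger_gap: 1.0
gripper_force: 0.0
t: 1.43
tcp_pos: [0.4598, 0.188, 0.3605]
tool_rot: [0.14, 0.99, 0.0, -0.001]
force: [-0.5, 0.7, -0.1]
finger_gap: 0.999
gripper_force: 0.0
t 1.48 pos [0.459  0.1888 0.3604] yang 74.0 tilt [-0.002  0.   ] -> dp [-0.0012  0.0029  0.0008] rotz -0.0001
```

View pics/wr1v.png

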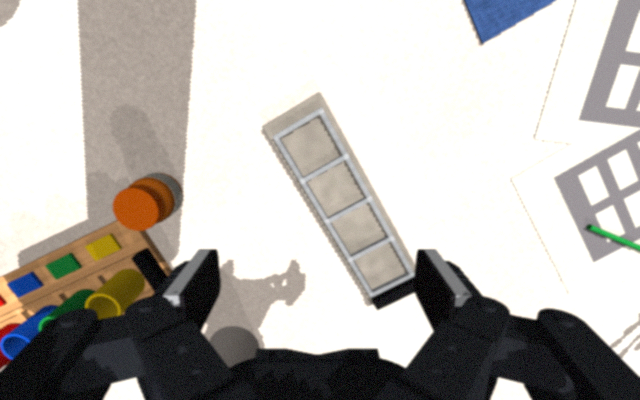

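The wrist view shows the tray with outer lip corners at about (275,136), (323,111), (414,277) and (371,296). The bar is at the lower right, around (393,293).

```bash
python3 - <<'E'
from h import *
W=np.array([ray('wr1',u,v,.022)[:2] for u,v in [(275,136),(323,111),(414,277),(371,296)]]); print(W.round(4),W.mean(0))
e=W[2]+W[3]-W[0]-W[1]; print('row ang',np.degrees(np.arctan2(e[1],e[0])),np.linalg.norm(e)/2)
for p in [(.5391,.2072)]:
  u=np.array([np.cos(np.radians(13.9)),np.sin(np.radians(13.9))])
  for n,y in zip('YGBR',(-.096,-.032,.032,.096)): print(n,np.array(p)+u*y)
to(.55,-.10,.30,10)
E
```

```text
[[0.4207 0.1469]
 [0.4083 0.2115]
 [0.6591 0.2721]
 [0.672  0.2076]] [0.54000428 0.20951961]
row ang 13.570251498685662 0.2582207188537616
Y [0.44591122 0.18413811]
G [0.50803707 0.1995127 ]
B [0.57016293 0.2148873 ]
R [0.63228878 0.23026189]
t 1.48 pos [0.459  0.1888 0.3604] yang 74.0 tilt [-0.002  0.   ] -> dp [-0.3345 -0.5048  0.1203] rotz 0.1777
```

```bash
python3 -m crank '[{"dp":[-0.02,-0.03,0.007],"delta_rot":[0,0,0],"fingers":1},{"dp":[-0.04,-0.06,0.014],"delta_rot":[0,0,0],"fingers":1},{"dp":[-0.04,-0.06,0.014],"delta_rot":[0,0,0],"fingers":1},{"dp":[-0.04,-0.06,0.014],"delta_rot":[0,0,0],"fingers":1},{"dp":[-0.04,-0.06,0.014],"delta_rot":[0,0,0],"fingers":1},{"dp":[-0.04,-0.06,0.014],"delta_rot":[0,0,0],"fingers":1},{"dp":[-0.04,-0.06,0.014],"delta_rot":[0,0,0],"fingers":1},{"dp":[-0.04,-0.06,0.014],"delta_rot":[0,0,0],"fingers":1},{"dp":[-0.033,-0.055,0.013],"delta_rot":[0,0,0],"fingers":1},{"dp":[0,0,0],"delta_rot":[0,0,0.015],"fingers":1},{"dp":[0,0,0],"delta_rot":[0,0,0.018],"fingers":1},{"dp":[0,0,0],"delta_rot":[0,0,0.018],"fingers":1}]' >/dev/null
python3 -m crank '[{"dp":[0,0,0],"delta_rot":[0,0,0.018],"fingers":1},{"dp":[0,0,0],"delta_rot":[0,0,0.018],"fingers":1},{"dp":[0,0,0],"delta_rot":[0,0,0.018],"fingers":1},{"dp":[0,0,0],"delta_rot":[0,0,0.018],"fingers":1},{"dp":[0,0,0],"delta_rot":[0,0,0.018],"fingers":1},{"dp":[0,0,0],"delta_rot":[0,0,0.018],"fingers":1},{"dp":[0,0,0],"delta_rot":[0,0,0.0187],"fingers":1},{"dp":[0,0,0],"delta_rot":[0,0,0],"fingers":1},{"dp":[0,0,0],"delta_rot":[0,0,0],"fingers":1}]'
python3 - <<'E'
from h import *
p,d=shot('wrist','wr2'); cv2.imwrite('pics/wr2v.png',cv2.convertScaleAbs(p[...,::-1],alpha=1.6))
to(.55,-.10,.30,10)
E
```

```text
t: 3.23
tcp_pos: [0.55, -0.0981, 0.3018]
tool_rot: [0.64, 0.768, -0.0, -0.0]
force: [-0.1, 0.6, -0.1]
finger_gap: 1.0
gripper_force: 0.0
t 3.28 pos [ 0.55   -0.0984  0.3018] yang 10.3 tilt [-0.001  0.   ] -> dp [-0.0031 -0.0006  0.0036] rotz 0.0009
```

View pics/wr2v.png

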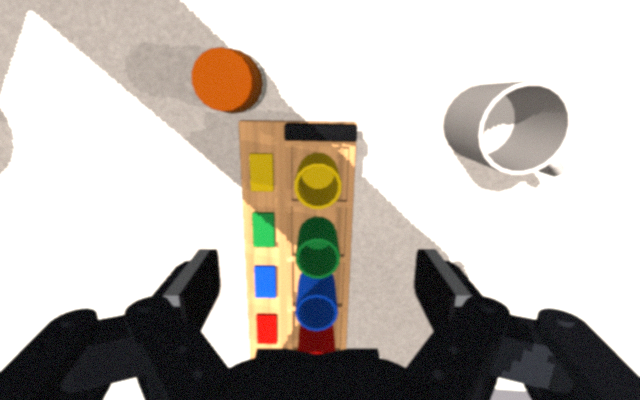

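The wrist view shows the yellow, green and blue rims at (318,185), (318,258) and (317,309). The mug and jar are clear of the grasp lane.

```bash
python3 - <<'E'
from h import *
for n,u,v in [('Y',318,185),('G',318,258),('B',317,309)]: print(n,ray('wr2',u,v,.096))
for n,u,v in [('cY',261,173),('cG',264,230),('cB',265,282),('cR',267,328)]: 
  c=ray('wr2',u,v,.040);print(n,c, c[:2]+.06*np.array([np.cos(np.radians(10)),np.sin(np.radians(10))]))
E
```

```text
Y [ 0.55065612 -0.09840598  0.096     ]
G [ 0.56325273 -0.166844    0.096     ]
B [ 0.57218005 -0.22069452  0.096     ]
cY [ 0.4936107  -0.11102651  0.04      ] [ 0.55269916 -0.10060762]
cG [ 0.50520126 -0.1729956   0.04      ] [ 0.56428972 -0.16257671]
cB [ 0.51494649 -0.23581963  0.04      ] [ 0.57403496 -0.22540074]
cR [ 0.52572149 -0.2966449   0.04      ] [ 0.58480996 -0.28622601]
```

```bash
python3 -m crank '[{"dp":[0,0,0.04],"delta_rot":[0,0,0],"fingers":1},{"dp":[0,0,0.05],"delta_rot":[0,0,0],"fingers":1},{"dp":[0,0,0.05],"delta_rot":[0,0,0],"fingers":1},{"dp":[0,0,0.05],"delta_rot":[0,0,0],"fingers":1},{"dp":[0,0,0.05],"delta_rot":[0,0,0],"fingers":1},{"dp":[0,0,0.05],"delta_rot":[0,0,0],"fingers":1},{"dp":[0,0,0.03],"delta_rot":[0,0,0],"fingers":1},{"dp":[0,0,0.02],"delta_rot":[0,0,0],"fingers":1},{"dp":[0,0,0.0076],"delta_rot":[0,0,0],"fingers":1},{"dp":[0,0,0],"delta_rot":[0,0,0],"fingers":1}]'
python3 -m crank '[{"dp":[0,0,0],"delta_rot":[0,0,0],"fingers":-1},{"dp":[0,0,0],"delta_rot":[0,0,0],"fingers":-1},{"dp":[0,0,0],"delta_rot":[0,0,0],"fingers":-1},{"dp":[0,0,0],"delta_rot":[0,0,0],"fingers":-1},{"dp":[0,0,0],"delta_rot":[0,0,0],"fingers":-1},{"dp":[0,0,0],"delta_rot":[0,0,0],"fingers":-1},{"dp":[0,0,0],"delta_rot":[0,0,0],"fingers":-1},{"dp":[0,0,0],"delta_rot":[0,0,0],"fingers":-1},{"dp":[0,0,0],"delta_rot":[0,0,0],"fingers":-1},{"dp":[0,0,0],"delta_rot":[0,0,0],"fingers":-1},{"dp":[0,0,0],"delta_rot":[0,0,0],"fingers":-1},{"dp":[0,0,0],"delta_rot":[0,0,0],"fingers":-1}]' 30
```

```text
t: 4.12
tcp_pos: [0.5501, -0.0995, 0.1275]
tool_rot: [0.642, 0.767, -0.0, -0.001]
force: [-0.1, -0.4, 1.0]
finger_gap: 0.998
gripper_force: 0.0
t: 5.12
tcp_pos: [0.5507, -0.1, 0.1293]
tool_rot: [0.642, 0.766, 0.0, 0.001]
force: [-0.4, 0.4, 6.0]
finger_gap: 0.491
gripper_force: 30.2
```

```bash
python3 -m crank '[{"dp":[0,0,-0.02],"delta_rot":[0,0,0],"fingers":-1},{"dp":[0,0,-0.04],"delta_rot":[0,0,0],"fingers":-1},{"dp":[0,0,-0.05],"delta_rot":[0,0,0],"fingers":-1},{"dp":[0,0,-0.05],"delta_rot":[0,0,0],"fingers":-1},{"dp":[0,0,-0.05],"delta_rot":[0,0,0],"fingers":-1},{"dp":[0,0,-0.05],"delta_rot":[0,0,0],"fingers":-1},{"dp":[0,0,-0.04],"delta_rot":[0,0,0],"fingers":-1},{"dp":[0,0,-0.02],"delta_rot":[0,0,0],"fingers":-1},{"dp":[0,0,0],"delta_rot":[0,0,0],"fingers":-1}]'
python3 -c "
from h import *
to(.4462,.1858,.29,103.7)"
```

```text
t: 5.87
tcp_pos: [0.5512, -0.1001, 0.2908]
tool_rot: [0.642, 0.766, 0.001, 0.003]
force: [0.7, -0.7, -1.1]
finger_gap: 0.488
gripper_force: 30.8
t 5.87 pos [ 0.5512 -0.1001  0.2908] yang 10.1 tilt [ 0.005 -0.002] -> dp [ 0.5996 -0.1068 -0.0006] rotz -0.2601
```

```bash
python3 -m crank '[{"dp":[0.03,-0.005,0],"delta_rot":[0,0,0],"fingers":-1},{"dp":[0.055,-0.01,0],"delta_rot":[0,0,0],"fingers":-1},{"dp":[0.055,-0.01,0],"delta_rot":[0,0,0],"fingers":-1},{"dp":[0.055,-0.01,0],"delta_rot":[0,0,0],"fingers":-1},{"dp":[0.055,-0.01,0],"delta_rot":[0,0,0],"fingers":-1},{"dp":[0.055,-0.01,0],"delta_rot":[0,0,0],"fingers":-1},{"dp":[0.055,-0.01,0],"delta_rot":[0,0,0],"fingers":-1},{"dp":[0.055,-0.01,0],"delta_rot":[0,0,0],"fingers":-1},{"dp":[0.055,-0.01,0],"delta_rot":[0,0,0],"fingers":-1},{"dp":[0.055,-0.01,0],"delta_rot":[0,0,0],"fingers":-1},{"dp":[0.05,-0.01,0],"delta_rot":[0,0,0],"fingers":-1},{"dp":[0.025,-0.002,0],"delta_rot":[0,0,0],"fingers":-1}]' >/dev/null
python3 -m crank '[{"dp":[0,0,0],"delta_rot":[0,0,-0.01],"fingers":-1},{"dp":[0,0,0],"delta_rot":[0,0,-0.018],"fingers":-1},{"dp":[0,0,0],"delta_rot":[0,0,-0.018],"fingers":-1},{"dp":[0,0,0],"delta_rot":[0,0,-0.018],"fingers":-1},{"dp":[0,0,0],"delta_rot":[0,0,-0.018],"fingers":-1},{"dp":[0,0,0],"delta_rot":[0,0,-0.018],"fingers":-1},{"dp":[0,0,0],"delta_rot":[0,0,-0.018],"fingers":-1},{"dp":[0,0,0],"delta_rot":[0,0,-0.018],"fingers":-1},{"dp":[0,0,0],"delta_rot":[0,0,-0.018],"fingers":-1},{"dp":[0,0,0],"delta_rot":[0,0,-0.018],"fingers":-1},{"dp":[0,0,0],"delta_rot":[0,0,-0.018],"fingers":-1},{"dp":[0,0,0],"delta_rot":[0,0,-0.018],"fingers":-1}]' >/dev/null
python3 -m crank '[{"dp":[0,0,0],"delta_rot":[0,0,-0.018],"fingers":-1},{"dp":[0,0,0],"delta_rot":[0,0,-0.018],"fingers":-1},{"dp":[0,0,0],"delta_rot":[0,0,-0.016],"fingers":-1},{"dp":[0,0,0],"delta_rot":[0,0,0],"fingers":-1},{"dp":[0,0,0],"delta_rot":[0,0,0],"fingers":-1}]'
python3 -c "
from h import *
to(.4462,.1858,.109,103.7)"
```

```text
t: 8.28
tcp_pos: [0.4437, 0.1865, 0.2867]
tool_rot: [-0.118, 0.993, 0.0, -0.002]
force: [0.2, -0.2, -1.1]
finger_gap: 0.49
gripper_force: 30.8
t 8.28 pos [0.4437 0.1865 0.2867] yang 103.5 tilt [-0.004 -0.   ] -> dp [-0.0058 -0.0027  0.3554] rotz -0.0005
```

```bash
python3 -m crank '[{"dp":[-0.006,-0.003,0.03],"delta_rot":[0,0,0],"fingers":-1},{"dp":[0,0,0.05],"delta_rot":[0,0,0],"fingers":-1},{"dp":[0,0,0.05],"delta_rot":[0,0,0],"fingers":-1},{"dp":[0,0,0.05],"delta_rot":[0,0,0],"fingers":-1},{"dp":[0,0,0.05],"delta_rot":[0,0,0],"fingers":-1},{"dp":[0,0,0.05],"delta_rot":[0,0,0],"fingers":-1},{"dp":[0,0,0.03],"delta_rot":[0,0,0],"fingers":-1},{"dp":[0,0,0.02],"delta_rot":[0,0,0],"fingers":-1},{"dp":[0,0,0.01],"delta_rot":[0,0,0],"fingers":-1},{"dp":[0,0,0.006],"delta_rot":[0,0,0],"fingers":-1},{"dp":[0,0,0],"delta_rot":[0,0,0],"fingers":-1},{"dp":[0,0,0],"delta_rot":[0,0,0],"fingers":-1}]'
python3 -c "
from h import *
to(.4462,.1858,.109,103.7)"
python3 -m crank '[{"dp":[0,0,0.003],"delta_rot":[0,0,0],"fingers":-1},{"dp":[0,0,0],"delta_rot":[0,0,0],"fingers":-1},{"dp":[0,0,0],"delta_rot":[0,0,0],"fingers":-1}]'
```

```text
t: 9.28
tcp_pos: [0.4489, 0.1856, 0.1157]
tool_rot: [-0.119, 0.993, 0.0, 0.001]
force: [0.4, -0.6, -2.1]
finger_gap: 0.493
gripper_force: 30.8
t 9.28 pos [0.4489 0.1856 0.1157] yang 103.6 tilt [0.001 0.   ] -> dp [0.0052 0.0016 0.0134] rotz -0.0002
t: 9.53
tcp_pos: [0.4487, 0.1855, 0.1142]
tool_rot: [-0.119, 0.993, 0.0, 0.001]
force: [-0.6, -1.7, -2.1]
finger_gap: 0.491
gripper_force: 30.8
```

```bash
python3 -m crank '[{"dp":[0.005,0.001,0.005],"delta_rot":[0,0,0],"fingers":-1},{"dp":[0,0,0.002],"delta_rot":[0,0,0],"fingers":-1},{"dp":[0,0,0],"delta_rot":[0,0,0],"fingers":-1},{"dp":[0,0,0],"delta_rot":[0,0,0],"fingers":-1}]'
python3 -m crank '[{"dp":[0,0,0.002],"delta_rot":[0,0,0],"fingers":-1},{"dp":[0,0,0],"delta_rot":[0,0,0],"fingers":-1},{"dp":[0,0,0],"delta_rot":[0,0,0],"fingers":-1}]'
```

```text
t: 9.87
tcp_pos: [0.4458, 0.1854, 0.11]
tool_rot: [-0.119, 0.993, -0.0, -0.0]
force: [0.5, -0.1, -1.5]
finger_gap: 0.494
gripper_force: 30.8
t: 10.12
tcp_pos: [0.446, 0.1854, 0.1093]
tool_rot: [-0.119, 0.993, 0.0, 0.0]
force: [-0.9, 0.2, 1.9]
finger_gap: 0.492
gripper_force: 31.0
```

Contact at TCP z of about 0.109. Releasing and lifting.

```bash
python3 -m crank '[{"dp":[0,0,0],"delta_rot":[0,0,0],"fingers":-0.03},{"dp":[0,0,0],"delta_rot":[0,0,0],"fingers":0.1},{"dp":[0,0,0],"delta_rot":[0,0,0],"fingers":0.3},{"dp":[0,0,0],"delta_rot":[0,0,0],"fingers":1},{"dp":[0,0,0],"delta_rot":[0,0,0],"fingers":1},{"dp":[0,0,0],"delta_rot":[0,0,0],"fingers":1},{"dp":[0,0,0],"delta_rot":[0,0,0],"fingers":1},{"dp":[0,0,0],"delta_rot":[0,0,0],"fingers":1}]'
python3 -m crank '[{"dp":[0,0,-0.02],"delta_rot":[0,0,0],"fingers":1},{"dp":[0,0,-0.04],"delta_rot":[0,0,0],"fingers":1},{"dp":[0,0,-0.06],"delta_rot":[0,0,0],"fingers":1},{"dp":[0,0,-0.06],"delta_rot":[0,0,0],"fingers":1},{"dp":[0,0,-0.06],"delta_rot":[0,0,0],"fingers":1},{"dp":[0,0,-0.06],"delta_rot":[0,0,0],"fingers":1},{"dp":[0,0,-0.05],"delta_rot":[0,0,0],"fingers":1},{"dp":[0,0,-0.03],"delta_rot":[0,0,0],"fingers":1},{"dp":[0,0,0],"delta_rot":[0,0,0],"fingers":1}]'
python3 - <<'E'
from h import *
p,d=shot('top','t1'); cv2.imwrite('pics/t1v.png',cv2.convertScaleAbs(p[...,::-1],alpha=1.6))
to(.563,-.1668,.29,10)
E
```

```text
t: 10.78
tcp_pos: [0.4459, 0.1854, 0.1091]
tool_rot: [-0.119, 0.993, -0.0, -0.0]
force: [1.0, -0.0, 0.4]
finger_gap: 1.001
gripper_force: 0.0
t: 11.53
tcp_pos: [0.4473, 0.1858, 0.3033]
tool_rot: [-0.119, 0.993, 0.0, 0.004]
force: [-0.2, 0.9, -0.1]
finger_gap: 1.006
gripper_force: 0.0
t 11.58 pos [0.4464 0.1855 0.3013] yang 103.7 tilt [0.005 0.001] -> dp [-0.0601 -0.7398  0.0231] rotz 0.2602
```

View pics/t1v.png

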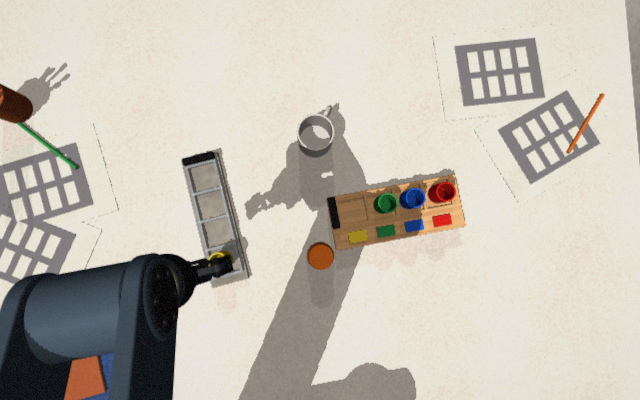

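Yellow stands in the farthest pocket, at (218,260). Next is green.

```bash
python3 -m crank '[{"dp":[-0.005,-0.03,0],"delta_rot":[0,0,0],"fingers":1},{"dp":[-0.005,-0.065,0.002],"delta_rot":[0,0,0],"fingers":1},{"dp":[-0.005,-0.065,0.002],"delta_rot":[0,0,0],"fingers":1},{"dp":[-0.005,-0.065,0.002],"delta_rot":[0,0,0],"fingers":1},{"dp":[-0.005,-0.065,0.002],"delta_rot":[0,0,0],"fingers":1},{"dp":[-0.005,-0.065,0.002],"delta_rot":[0,0,0],"fingers":1},{"dp":[-0.005,-0.065,0.002],"delta_rot":[0,0,0],"fingers":1},{"dp":[-0.005,-0.065,0.002],"delta_rot":[0,0,0],"fingers":1},{"dp":[-0.005,-0.065,0.002],"delta_rot":[0,0,0],"fingers":1},{"dp":[-0.005,-0.065,0.002],"delta_rot":[0,0,0],"fingers":1},{"dp":[-0.005,-0.065,0.002],"delta_rot":[0,0,0],"fingers":1},{"dp":[-0.005,-0.06,0.002],"delta_rot":[0,0,0],"fingers":1}]' >/dev/null
python3 -m crank '[{"dp":[0,0,0],"delta_rot":[0,0,0.01],"fingers":1},{"dp":[0,0,0],"delta_rot":[0,0,0.018],"fingers":1},{"dp":[0,0,0],"delta_rot":[0,0,0.018],"fingers":1},{"dp":[0,0,0],"delta_rot":[0,0,0.018],"fingers":1},{"dp":[0,0,0],"delta_rot":[0,0,0.018],"fingers":1},{"dp":[0,0,0],"delta_rot":[0,0,0.018],"fingers":1},{"dp":[0,0,0],"delta_rot":[0,0,0.018],"fingers":1},{"dp":[0,0,0],"delta_rot":[0,0,0.018],"fingers":1},{"dp":[0,0,0],"delta_rot":[0,0,0.018],"fingers":1},{"dp":[0,0,0],"delta_rot":[0,0,0.018],"fingers":1},{"dp":[0,0,0],"delta_rot":[0,0,0.018],"fingers":1},{"dp":[0,0,0],"delta_rot":[0,0,0.018],"fingers":1}]' >/dev/null
python3 -m crank '[{"dp":[0,0,0],"delta_rot":[0,0,0.018],"fingers":1},{"dp":[0,0,0],"delta_rot":[0,0,0.018],"fingers":1},{"dp":[0,0,0],"delta_rot":[0,0,0.016],"fingers":1},{"dp":[0,0,0],"delta_rot":[0,0,0],"fingers":1},{"dp":[0,0,0],"delta_rot":[0,0,0],"fingers":1}]'
python3 -c "
from h import *
to(.563,-.1668,.128,10)"
```

```text
t: 14.0
tcp_pos: [0.5617, -0.1667, 0.2867]
tool_rot: [0.641, 0.767, -0.0, -0.001]
force: [-0.2, 0.1, -0.0]
finger_gap: 0.996
gripper_force: 0.0
t 14.0 pos [ 0.5617 -0.1667  0.2867] yang 10.2 tilt [-0.003  0.001] -> dp [-0.0012  0.0033  0.3174] rotz 0.0005
```

```bash
python3 -m crank '[{"dp":[-0.001,0.003,0.04],"delta_rot":[0,0,0],"fingers":1},{"dp":[0,0,0.05],"delta_rot":[0,0,0],"fingers":1},{"dp":[0,0,0.05],"delta_rot":[0,0,0],"fingers":1},{"dp":[0,0,0.05],"delta_rot":[0,0,0],"fingers":1},{"dp":[0,0,0.05],"delta_rot":[0,0,0],"fingers":1},{"dp":[0,0,0.04],"delta_rot":[0,0,0],"fingers":1},{"dp":[0,0,0.02],"delta_rot":[0,0,0],"fingers":1},{"dp":[0,0,0.01],"delta_rot":[0,0,0],"fingers":1},{"dp":[0,0,0.007],"delta_rot":[0,0,0],"fingers":1},{"dp":[0,0,0],"delta_rot":[0,0,0],"fingers":1},{"dp":[0,0,0],"delta_rot":[0,0,0],"fingers":1}]'
python3 -m crank '[{"dp":[0,0,0],"delta_rot":[0,0,0],"fingers":-1},{"dp":[0,0,0],"delta_rot":[0,0,0],"fingers":-1},{"dp":[0,0,0],"delta_rot":[0,0,0],"fingers":-1},{"dp":[0,0,0],"delta_rot":[0,0,0],"fingers":-1},{"dp":[0,0,0],"delta_rot":[0,0,0],"fingers":-1},{"dp":[0,0,0],"delta_rot":[0,0,0],"fingers":-1},{"dp":[0,0,0],"delta_rot":[0,0,0],"fingers":-1},{"dp":[0,0,0],"delta_rot":[0,0,0],"fingers":-1},{"dp":[0,0,0],"delta_rot":[0,0,0],"fingers":-1},{"dp":[0,0,0],"delta_rot":[0,0,0],"fingers":-1},{"dp":[0,0,0],"delta_rot":[0,0,0],"fingers":-1},{"dp":[0,0,0],"delta_rot":[0,0,0],"fingers":-1}]' 30
python3 -m crank '[{"dp":[0,0,-0.02],"delta_rot":[0,0,0],"fingers":-1},{"dp":[0,0,-0.04],"delta_rot":[0,0,0],"fingers":-1},{"dp":[0,0,-0.05],"delta_rot":[0,0,0],"fingers":-1},{"dp":[0,0,-0.05],"delta_rot":[0,0,0],"fingers":-1},{"dp":[0,0,-0.05],"delta_rot":[0,0,0],"fingers":-1},{"dp":[0,0,-0.05],"delta_rot":[0,0,0],"fingers":-1},{"dp":[0,0,-0.04],"delta_rot":[0,0,0],"fingers":-1},{"dp":[0,0,-0.02],"delta_rot":[0,0,0],"fingers":-1},{"dp":[0,0,0],"delta_rot":[0,0,0],"fingers":-1}]'
python3 -c "
from h import *
to(.5084,.2009,.29,103.7)"
```

```text
t: 14.92
tcp_pos: [0.5645, -0.1676, 0.1305]
tool_rot: [0.642, 0.766, 0.0, 0.001]
force: [0.0, -1.1, -0.3]
finger_gap: 1.001
gripper_force: 0.0
t: 15.92
tcp_pos: [0.5642, -0.1674, 0.1304]
tool_rot: [0.642, 0.766, 0.0, 0.0]
force: [-1.0, 0.5, 5.8]
finger_gap: 0.484
gripper_force: 30.7
t: 16.67
tcp_pos: [0.5649, -0.1677, 0.2923]
tool_rot: [0.642, 0.766, 0.001, 0.003]
force: [0.3, 0.7, -0.1]
finger_gap: 0.489
gripper_force: 30.8
t 16.67 pos [ 0.5649 -0.1677  0.2923] yang 10.1 tilt [ 0.005 -0.002] -> dp [0.7456 0.0174 0.0023] rotz -0.2601
```

```bash
python3 -m crank '[{"dp":[0.03,0.001,0],"delta_rot":[0,0,0],"fingers":-1},{"dp":[0.065,0.0015,0],"delta_rot":[0,0,0],"fingers":-1},{"dp":[0.065,0.0015,0],"delta_rot":[0,0,0],"fingers":-1},{"dp":[0.065,0.0015,0],"delta_rot":[0,0,0],"fingers":-1},{"dp":[0.065,0.0015,0],"delta_rot":[0,0,0],"fingers":-1},{"dp":[0.065,0.0015,0],"delta_rot":[0,0,0],"fingers":-1},{"dp":[0.065,0.0015,0],"delta_rot":[0,0,0],"fingers":-1},{"dp":[0.065,0.0015,0],"delta_rot":[0,0,0],"fingers":-1},{"dp":[0.065,0.0015,0],"delta_rot":[0,0,0],"fingers":-1},{"dp":[0.065,0.0015,0],"delta_rot":[0,0,0],"fingers":-1},{"dp":[0.065,0.0015,0],"delta_rot":[0,0,0],"fingers":-1},{"dp":[0.06,0.0015,0],"delta_rot":[0,0,0],"fingers":-1}]' >/dev/null
python3 -m crank '[{"dp":[0,0,0],"delta_rot":[0,0,-0.01],"fingers":-1},{"dp":[0,0,0],"delta_rot":[0,0,-0.018],"fingers":-1},{"dp":[0,0,0],"delta_rot":[0,0,-0.018],"fingers":-1},{"dp":[0,0,0],"delta_rot":[0,0,-0.018],"fingers":-1},{"dp":[0,0,0],"delta_rot":[0,0,-0.018],"fingers":-1},{"dp":[0,0,0],"delta_rot":[0,0,-0.018],"fingers":-1},{"dp":[0,0,0],"delta_rot":[0,0,-0.018],"fingers":-1},{"dp":[0,0,0],"delta_rot":[0,0,-0.018],"fingers":-1},{"dp":[0,0,0],"delta_rot":[0,0,-0.018],"fingers":-1},{"dp":[0,0,0],"delta_rot":[0,0,-0.018],"fingers":-1},{"dp":[0,0,0],"delta_rot":[0,0,-0.018],"fingers":-1},{"dp":[0,0,0],"delta_rot":[0,0,-0.018],"fingers":-1}]' >/dev/null
python3 -m crank '[{"dp":[0,0,0],"delta_rot":[0,0,-0.018],"fingers":-1},{"dp":[0,0,0],"delta_rot":[0,0,-0.018],"fingers":-1},{"dp":[0,0,0],"delta_rot":[0,0,-0.016],"fingers":-1},{"dp":[0,0,0],"delta_rot":[0,0,0],"fingers":-1},{"dp":[0,0,0],"delta_rot":[0,0,0],"fingers":-1}]'
python3 -c "
from h import *
to(.5084,.2009,.1105,103.7)"
```

```text
t: 19.08
tcp_pos: [0.5066, 0.1989, 0.288]
tool_rot: [-0.118, 0.993, 0.0, -0.002]
force: [-0.2, -0.3, -1.7]
finger_gap: 0.488
gripper_force: 30.7
t 19.08 pos [0.5066 0.1989 0.288 ] yang 103.5 tilt [-0.004 -0.   ] -> dp [-0.0058  0.0029  0.355 ] rotz -0.0005
```

```bash
python3 -m crank '[{"dp":[-0.001,0.003,0.03],"delta_rot":[0,0,0],"fingers":-1},{"dp":[0,0,0.05],"delta_rot":[0,0,0],"fingers":-1},{"dp":[0,0,0.05],"delta_rot":[0,0,0],"fingers":-1},{"dp":[0,0,0.05],"delta_rot":[0,0,0],"fingers":-1},{"dp":[0,0,0.05],"delta_rot":[0,0,0],"fingers":-1},{"dp":[0,0,0.05],"delta_rot":[0,0,0],"fingers":-1},{"dp":[0,0,0.03],"delta_rot":[0,0,0],"fingers":-1},{"dp":[0,0,0.02],"delta_rot":[0,0,0],"fingers":-1},{"dp":[0,0,0.01],"delta_rot":[0,0,0],"fingers":-1},{"dp":[0,0,0.003],"delta_rot":[0,0,0],"fingers":-1},{"dp":[0,0,0],"delta_rot":[0,0,0],"fingers":-1},{"dp":[0,0,0],"delta_rot":[0,0,0],"fingers":-1}]'
python3 -c "
from h import *
to(.5084,.2009,.1105,103.7)"
```

```text
t: 20.08
tcp_pos: [0.5087, 0.2003, 0.1189]
tool_rot: [-0.119, 0.993, 0.0, 0.001]
force: [0.5, 0.2, -1.2]
finger_gap: 0.482
gripper_force: 30.7
t 20.08 pos [0.5087 0.2003 0.1189] yang 103.6 tilt [0.002 0.   ] -> dp [0.0003 0.0013 0.0169] rotz -0.0002
```

```bash
python3 -m crank '[{"dp":[0,0.001,0.008],"delta_rot":[0,0,0],"fingers":-1},{"dp":[0,0,0.005],"delta_rot":[0,0,0],"fingers":-1},{"dp":[0,0,0],"delta_rot":[0,0,0],"fingers":-1},{"dp":[0,0,0],"delta_rot":[0,0,0],"fingers":-1}]'
python3 -m crank '[{"dp":[0,0,0.002],"delta_rot":[0,0,0],"fingers":-1},{"dp":[0,0,0],"delta_rot":[0,0,0],"fingers":-1},{"dp":[0,0,0],"delta_rot":[0,0,0],"fingers":-1}]'
python3 -m crank '[{"dp":[0,0,0.002],"delta_rot":[0,0,0],"fingers":-1},{"dp":[0,0,0],"delta_rot":[0,0,0],"fingers":-1},{"dp":[0,0,0],"delta_rot":[0,0,0],"fingers":-1}]'
```

```text
t: 20.42
tcp_pos: [0.508, 0.2006, 0.1117]
tool_rot: [-0.119, 0.993, 0.0, 0.0]
force: [-0.3, -0.3, -1.1]
finger_gap: 0.487
gripper_force: 30.7
t: 20.67
tcp_pos: [0.508, 0.2006, 0.1106]
tool_rot: [-0.119, 0.993, -0.0, 0.0]
force: [0.7, -0.2, -1.7]
finger_gap: 0.485
gripper_force: 30.7
t: 20.92
tcp_pos: [0.5081, 0.2006, 0.1104]
tool_rot: [-0.119, 0.993, -0.0, 0.0]
force: [-1.0, -0.0, 4.7]
finger_gap: 0.484
gripper_force: 31.2
```

```bash
python3 -m crank '[{"dp":[0,0,0],"delta_rot":[0,0,0],"fingers":-0.03},{"dp":[0,0,0],"delta_rot":[0,0,0],"fingers":0.1},{"dp":[0,0,0],"delta_rot":[0,0,0],"fingers":0.3},{"dp":[0,0,0],"delta_rot":[0,0,0],"fingers":1},{"dp":[0,0,0],"delta_rot":[0,0,0],"fingers":1},{"dp":[0,0,0],"delta_rot":[0,0,0],"fingers":1},{"dp":[0,0,0],"delta_rot":[0,0,0],"fingers":1},{"dp":[0,0,0],"delta_rot":[0,0,0],"fingers":1}]'
python3 -m crank '[{"dp":[0,0,-0.02],"delta_rot":[0,0,0],"fingers":1},{"dp":[0,0,-0.04],"delta_rot":[0,0,0],"fingers":1},{"dp":[0,0,-0.06],"delta_rot":[0,0,0],"fingers":1},{"dp":[0,0,-0.06],"delta_rot":[0,0,0],"fingers":1},{"dp":[0,0,-0.06],"delta_rot":[0,0,0],"fingers":1},{"dp":[0,0,-0.06],"delta_rot":[0,0,0],"fingers":1},{"dp":[0,0,-0.05],"delta_rot":[0,0,0],"fingers":1},{"dp":[0,0,-0.03],"delta_rot":[0,0,0],"fingers":1},{"dp":[0,0,0],"delta_rot":[0,0,0],"fingers":1},{"dp":[0,0,0],"delta_rot":[0,0,0],"fingers":1}]'
python3 -c "
from h import *
to(.572,-.2225,.29,10)"
```

```text
t: 21.58
tcp_pos: [0.508, 0.2006, 0.1095]
tool_rot: [-0.119, 0.993, -0.0, -0.0]
force: [-0.2, -0.3, -0.1]
finger_gap: 0.999
gripper_force: 0.0
t: 22.42
tcp_pos: [0.508, 0.2007, 0.3009]
tool_rot: [-0.119, 0.993, 0.0, 0.001]
force: [-1.0, -0.2, -0.3]
finger_gap: 1.002
gripper_force: 0.0
t 22.42 pos [0.508  0.2007 0.3009] yang 103.7 tilt [0.003 0.   ] -> dp [ 0.0755 -0.8526  0.0216] rotz 0.2602
```

```bash
python3 -m crank '[{"dp":[0.004,-0.035,0],"delta_rot":[0,0,0],"fingers":1},{"dp":[0.0065,-0.075,0.002],"delta_rot":[0,0,0],"fingers":1},{"dp":[0.0065,-0.075,0.002],"delta_rot":[0,0,0],"fingers":1},{"dp":[0.0065,-0.075,0.002],"delta_rot":[0,0,0],"fingers":1},{"dp":[0.0065,-0.075,0.002],"delta_rot":[0,0,0],"fingers":1},{"dp":[0.0065,-0.075,0.002],"delta_rot":[0,0,0],"fingers":1},{"dp":[0.0065,-0.075,0.002],"delta_rot":[0,0,0],"fingers":1},{"dp":[0.0065,-0.075,0.002],"delta_rot":[0,0,0],"fingers":1},{"dp":[0.0065,-0.075,0.002],"delta_rot":[0,0,0],"fingers":1},{"dp":[0.0065,-0.075,0.002],"delta_rot":[0,0,0],"fingers":1},{"dp":[0.0065,-0.075,0.002],"delta_rot":[0,0,0],"fingers":1},{"dp":[0.0065,-0.068,0.002],"delta_rot":[0,0,0],"fingers":1}]' >/dev/null
python3 -m crank '[{"dp":[0,0,0],"delta_rot":[0,0,0.01],"fingers":1},{"dp":[0,0,0],"delta_rot":[0,0,0.018],"fingers":1},{"dp":[0,0,0],"delta_rot":[0,0,0.018],"fingers":1},{"dp":[0,0,0],"delta_rot":[0,0,0.018],"fingers":1},{"dp":[0,0,0],"delta_rot":[0,0,0.018],"fingers":1},{"dp":[0,0,0],"delta_rot":[0,0,0.018],"fingers":1},{"dp":[0,0,0],"delta_rot":[0,0,0.018],"fingers":1},{"dp":[0,0,0],"delta_rot":[0,0,0.018],"fingers":1},{"dp":[0,0,0],"delta_rot":[0,0,0.018],"fingers":1},{"dp":[0,0,0],"delta_rot":[0,0,0.018],"fingers":1},{"dp":[0,0,0],"delta_rot":[0,0,0.018],"fingers":1},{"dp":[0,0,0],"delta_rot":[0,0,0.018],"fingers":1}]' >/dev/null
python3 -m crank '[{"dp":[0,0,0],"delta_rot":[0,0,0.018],"fingers":1},{"dp":[0,0,0],"delta_rot":[0,0,0.018],"fingers":1},{"dp":[0,0,0],"delta_rot":[0,0,0.016],"fingers":1},{"dp":[0,0,0],"delta_rot":[0,0,0],"fingers":1},{"dp":[0,0,0],"delta_rot":[0,0,0],"fingers":1}]'
python3 -c "
from h import *
to(.572,-.2225,.129,10)"
```

```text
t: 24.83
tcp_pos: [0.5713, -0.2224, 0.287]
tool_rot: [0.641, 0.767, -0.0, -0.002]
force: [-1.0, 0.1, 0.3]
finger_gap: 0.998
gripper_force: 0.0
t 24.83 pos [ 0.5713 -0.2224  0.287 ] yang 10.2 tilt [-0.003  0.002] -> dp [-0.0012  0.0021  0.316 ] rotz 0.0006
```

```bash
python3 -m crank '[{"dp":[0,0.001,0.04],"delta_rot":[0,0,0],"fingers":1},{"dp":[0,0,0.05],"delta_rot":[0,0,0],"fingers":1},{"dp":[0,0,0.05],"delta_rot":[0,0,0],"fingers":1},{"dp":[0,0,0.05],"delta_rot":[0,0,0],"fingers":1},{"dp":[0,0,0.05],"delta_rot":[0,0,0],"fingers":1},{"dp":[0,0,0.04],"delta_rot":[0,0,0],"fingers":1},{"dp":[0,0,0.02],"delta_rot":[0,0,0],"fingers":1},{"dp":[0,0,0.01],"delta_rot":[0,0,0],"fingers":1},{"dp":[0,0,0.007],"delta_rot":[0,0,0],"fingers":1},{"dp":[0,0,0],"delta_rot":[0,0,0],"fingers":1},{"dp":[0,0,0],"delta_rot":[0,0,0],"fingers":1}]'
python3 -m crank '[{"dp":[0,0,0],"delta_rot":[0,0,0],"fingers":-1},{"dp":[0,0,0],"delta_rot":[0,0,0],"fingers":-1},{"dp":[0,0,0],"delta_rot":[0,0,0],"fingers":-1},{"dp":[0,0,0],"delta_rot":[0,0,0],"fingers":-1},{"dp":[0,0,0],"delta_rot":[0,0,0],"fingers":-1},{"dp":[0,0,0],"delta_rot":[0,0,0],"fingers":-1},{"dp":[0,0,0],"delta_rot":[0,0,0],"fingers":-1},{"dp":[0,0,0],"delta_rot":[0,0,0],"fingers":-1},{"dp":[0,0,0],"delta_rot":[0,0,0],"fingers":-1},{"dp":[0,0,0],"delta_rot":[0,0,0],"fingers":-1},{"dp":[0,0,0],"delta_rot":[0,0,0],"fingers":-1},{"dp":[0,0,0],"delta_rot":[0,0,0],"fingers":-1}]' 30
python3 -m crank '[{"dp":[0,0,-0.02],"delta_rot":[0,0,0],"fingers":-1},{"dp":[0,0,-0.04],"delta_rot":[0,0,0],"fingers":-1},{"dp":[0,0,-0.05],"delta_rot":[0,0,0],"fingers":-1},{"dp":[0,0,-0.05],"delta_rot":[0,0,0],"fingers":-1},{"dp":[0,0,-0.05],"delta_rot":[0,0,0],"fingers":-1},{"dp":[0,0,-0.05],"delta_rot":[0,0,0],"fingers":-1},{"dp":[0,0,-0.04],"delta_rot":[0,0,0],"fingers":-1},{"dp":[0,0,-0.02],"delta_rot":[0,0,0],"fingers":-1},{"dp":[0,0,0],"delta_rot":[0,0,0],"fingers":-1}]'
python3 - <<'E'
from h import *
p,d=shot('top','t2'); cv2.imwrite('pics/t2v.png',cv2.convertScaleAbs(cv2.resize(p[100:320,140:500,::-1],None,fx=2,fy=2),alpha=1.6))
to(.5706,.2161,.29,103.7)
E
```

```text
t: 25.75
tcp_pos: [0.5731, -0.223, 0.1311]
tool_rot: [0.642, 0.766, 0.0, 0.001]
force: [0.6, -0.1, 0.1]
finger_gap: 1.002
gripper_force: 0.0
t: 26.75
tcp_pos: [0.5728, -0.2229, 0.1309]
tool_rot: [0.642, 0.766, 0.0, 0.001]
force: [-1.0, -0.3, 5.8]
finger_gap: 0.477
gripper_force: 31.4
t: 27.5
tcp_pos: [0.5733, -0.2231, 0.2927]
tool_rot: [0.642, 0.766, 0.0, 0.003]
force: [0.1, -0.5, -1.9]
finger_gap: 0.475
gripper_force: 30.8
t 27.55 pos [ 0.5726 -0.2227  0.2908] yang 10.1 tilt [ 0.001 -0.001] -> dp [0.8648 0.1493 0.0009] rotz -0.2601
```

View pics/t2v.png

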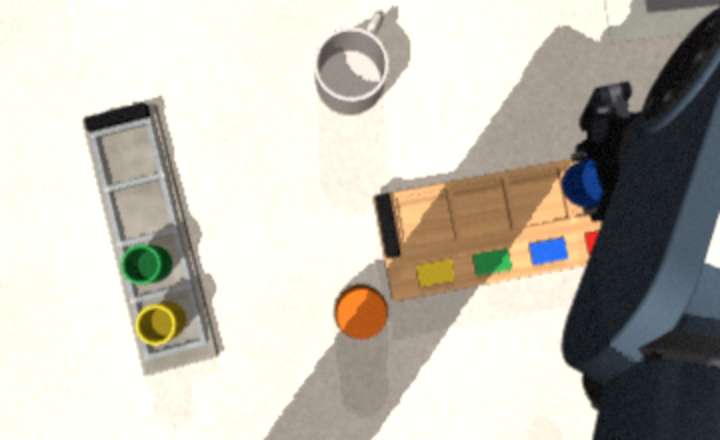

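Yellow and green are upright in pockets 1 and 2, with rims at crop (157,324) and (146,264). Blue is held in the gripper.

```bash
python3 - <<'E'
from h import *
print('Y',ray('t2',140+157/2,100+324/2,.076),'want .4462 .1858'); print('G',ray('t2',140+146/2,100+264/2,.076),'want .5084 .2009')
P=cloud('t2'); img=cv2.imread('pics/t2.png'); hsv=cv2.cvtColor(img,cv2.COLOR_BGR2HSV)
m=(abs(hsv[...,0].astype(int)-112)<10)&(hsv[...,1]>120)&(P[...,2]>.15); q=P[m]; print(len(q),q.min(0),q.max(0),q.mean(0))
E
```

```text
Y [0.44735183 0.18380467 0.076     ] want .4462 .1858
G [0.50930858 0.19520368 0.076     ] want .5084 .2009
746 [ 0.41659745 -0.25959994  0.19817692] [ 0.609598   -0.06448981  0.68986467] [ 0.52582837 -0.17203813  0.40980987]
```

```bash
python3 -m crank '[{"dp":[0.034,0.006,0],"delta_rot":[0,0,0],"fingers":-1},{"dp":[0.075,0.013,0],"delta_rot":[0,0,0],"fingers":-1},{"dp":[0.075,0.013,0],"delta_rot":[0,0,0],"fingers":-1},{"dp":[0.075,0.013,0],"delta_rot":[0,0,0],"fingers":-1},{"dp":[0.075,0.013,0],"delta_rot":[0,0,0],"fingers":-1},{"dp":[0.075,0.013,0],"delta_rot":[0,0,0],"fingers":-1},{"dp":[0.075,0.013,0],"delta_rot":[0,0,0],"fingers":-1},{"dp":[0.075,0.013,0],"delta_rot":[0,0,0],"fingers":-1},{"dp":[0.075,0.013,0],"delta_rot":[0,0,0],"fingers":-1},{"dp":[0.075,0.013,0],"delta_rot":[0,0,0],"fingers":-1},{"dp":[0.075,0.013,0],"delta_rot":[0,0,0],"fingers":-1},{"dp":[0.075,0.013,0],"delta_rot":[0,0,0],"fingers":-1}]' >/dev/null
python3 -m crank '[{"dp":[0.006,0,0],"delta_rot":[0,0,0],"fingers":-1},{"dp":[0,0,0],"delta_rot":[0,0,-0.018],"fingers":-1},{"dp":[0,0,0],"delta_rot":[0,0,-0.018],"fingers":-1},{"dp":[0,0,0],"delta_rot":[0,0,-0.018],"fingers":-1},{"dp":[0,0,0],"delta_rot":[0,0,-0.018],"fingers":-1},{"dp":[0,0,0],"delta_rot":[0,0,-0.018],"fingers":-1},{"dp":[0,0,0],"delta_rot":[0,0,-0.018],"fingers":-1},{"dp":[0,0,0],"delta_rot":[0,0,-0.018],"fingers":-1},{"dp":[0,0,0],"delta_rot":[0,0,-0.018],"fingers":-1},{"dp":[0,0,0],"delta_rot":[0,0,-0.018],"fingers":-1},{"dp":[0,0,0],"delta_rot":[0,0,-0.018],"fingers":-1},{"dp":[0,0,0],"delta_rot":[0,0,-0.018],"fingers":-1}]' >/dev/null
python3 -m crank '[{"dp":[0,0,0],"delta_rot":[0,0,-0.018],"fingers":-1},{"dp":[0,0,0],"delta_rot":[0,0,-0.018],"fingers":-1},{"dp":[0,0,0],"delta_rot":[0,0,-0.018],"fingers":-1},{"dp":[0,0,0],"delta_rot":[0,0,-0.008],"fingers":-1},{"dp":[0,0,0],"delta_rot":[0,0,0],"fingers":-1},{"dp":[0,0,0],"delta_rot":[0,0,0],"fingers":-1}]'
python3 - <<'E'
from h import *
to(.5706,.2161,.111,103.7)
p,d=shot('top','t3'); cv2.imwrite('pics/t3v.png',cv2.convertScaleAbs(cv2.resize(p[130:300,130:300,::-1],None,fx=3.5,fy=3.5,interpolation=cv2.INTER_CUBIC),alpha=1.6))
E
```

```text
t: 30.05
tcp_pos: [0.5692, 0.2163, 0.2884]
tool_rot: [-0.118, 0.993, -0.0, -0.002]
force: [0.6, 1.2, -2.1]
finger_gap: 0.476
gripper_force: 30.8
t 30.05 pos [0.5692 0.2163 0.2884] yang 103.6 tilt [-0.004 -0.001] -> dp [-0.004  -0.0011  0.3548] rotz -0.0003
```

View pics/t3v.png

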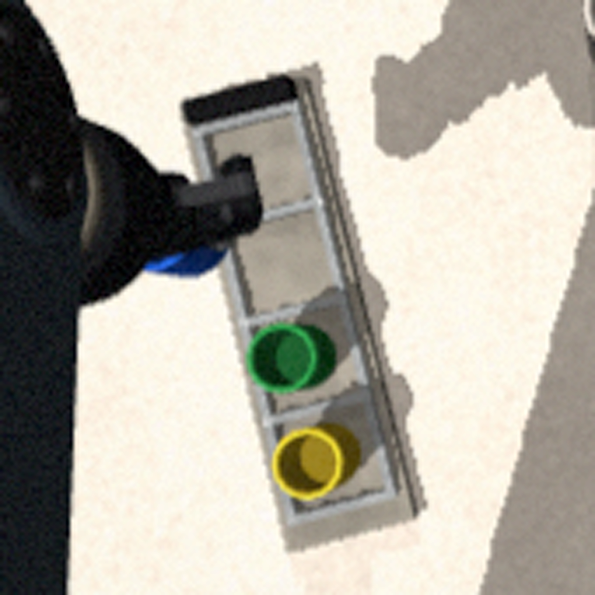

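Yellow and green rims are at crop (309,463) and (285,357), well centred. The held blue cup shows at (185,262), and its lower edge is at about row 274. I'll check its offset in the grip.

```bash
python3 - <<'E'
from h import *
for n,u,v in[('G',285,357),('Y',309,463)]: print(n,ray('t3',130+u/3.5,130+v/3.5,.076))
k=np.load('pics/t3.npz'); fx,fy,cx,cy=k['k']
def proj(p): c=k['R'].T@(np.array(p)-k['o']); return (np.array([cx-fx*c[0]/c[2],cy+fy*c[1]/c[2]])-130)*3.5
th=np.linspace(0,2*np.pi,72)
img=cv2.imread('pics/t3.png')[130:300,130:300]; big=cv2.resize(img,None,fx=3.5,fy=3.5)
h=cv2.cvtColor(big,cv2.COLOR_BGR2HSV); m=(abs(h[...,0].astype(int)-112)<10)&(h[...,1]>150)&(h[...,2]>40); v,u=np.nonzero(m[200:320,120:260]); print('blue rows',v.max()+200,'cols',u.min()+120,u.max()+120)
for z in(.257,.195):
  q=np.array([proj([.5692+.021*np.cos(t),.2163+.021*np.sin(t),z]) for t in th]); print(z,'expected u',q[:,0].min(),q[:,0].max(),'v',q[:,1].min(),q[:,1].max())
E
```

```text
G [0.50937591 0.19844457 0.076     ]
Y [0.44677788 0.1842437  0.076     ]
blue rows 272 cols 143 222
0.257 expected u 102.31543493719695 194.25749967445375 v 187.075579248062 277.7298068331053
0.195 expected u 149.53064113170532 233.00378890038692 v 201.11358575681624 283.5468934052746
```

```bash
python3 -m crank '[{"dp":[0.002,-0.001,0.03],"delta_rot":[0,0,0],"fingers":-1},{"dp":[0,0,0.05],"delta_rot":[0,0,0],"fingers":-1},{"dp":[0,0,0.05],"delta_rot":[0,0,0],"fingers":-1},{"dp":[0,0,0.05],"delta_rot":[0,0,0],"fingers":-1},{"dp":[0,0,0.05],"delta_rot":[0,0,0],"fingers":-1},{"dp":[0,0,0.05],"delta_rot":[0,0,0],"fingers":-1},{"dp":[0,0,0.03],"delta_rot":[0,0,0],"fingers":-1},{"dp":[0,0,0.02],"delta_rot":[0,0,0],"fingers":-1},{"dp":[0,0,0.01],"delta_rot":[0,0,0],"fingers":-1},{"dp":[0,0,0.008],"delta_rot":[0,0,0],"fingers":-1},{"dp":[0,0,0],"delta_rot":[0,0,0],"fingers":-1},{"dp":[0,0,0],"delta_rot":[0,0,0],"fingers":-1}]'
python3 -m crank '[{"dp":[0,0,0.003],"delta_rot":[0,0,0],"fingers":-1},{"dp":[0,0,0.002],"delta_rot":[0,0,0],"fingers":-1},{"dp":[0,0,0],"delta_rot":[0,0,0],"fingers":-1},{"dp":[0,0,0],"delta_rot":[0,0,0],"fingers":-1}]'
```

```text
t: 31.1
tcp_pos: [0.57, 0.2156, 0.1169]
tool_rot: [-0.119, 0.993, 0.0, 0.001]
force: [0.3, 0.7, -0.6]
finger_gap: 0.474
gripper_force: 30.8
t: 31.43
tcp_pos: [0.5696, 0.2155, 0.114]
tool_rot: [-0.119, 0.993, 0.0, 0.0]
force: [-0.4, -1.0, -0.9]
finger_gap: 0.472
gripper_force: 30.8
```

```bash
python3 -m crank '[{"dp":[0,0,0.003],"delta_rot":[0,0,0],"fingers":-1},{"dp":[0,0,0.001],"delta_rot":[0,0,0],"fingers":-1},{"dp":[0,0,0],"delta_rot":[0,0,0],"fingers":-1},{"dp":[0,0,0],"delta_rot":[0,0,0],"fingers":-1}]'
python3 -m crank '[{"dp":[0,0,0.002],"delta_rot":[0,0,0],"fingers":-1},{"dp":[0,0,0],"delta_rot":[0,0,0],"fingers":-1},{"dp":[0,0,0],"delta_rot":[0,0,0],"fingers":-1}]'
python3 -m crank '[{"dp":[0,0,0.001],"delta_rot":[0,0,0],"fingers":-1},{"dp":[0,0,0],"delta_rot":[0,0,0],"fingers":-1},{"dp":[0,0,0],"delta_rot":[0,0,0],"fingers":-1}]'
```

```text
t: 31.77
tcp_pos: [0.5694, 0.2155, 0.1115]
tool_rot: [-0.119, 0.993, -0.0, -0.0]
force: [-0.7, 0.2, -1.2]
finger_gap: 0.475
gripper_force: 30.8
t: 32.02
tcp_pos: [0.5696, 0.2155, 0.1109]
tool_rot: [-0.119, 0.993, 0.0, 0.0]
force: [-1.7, 0.4, 0.4]
finger_gap: 0.473
gripper_force: 31.0
t: 32.27
tcp_pos: [0.5696, 0.2155, 0.1109]
tool_rot: [-0.119, 0.993, -0.0, 0.0]
force: [-1.7, -1.5, 6.3]
finger_gap: 0.475
gripper_force: 31.5
```

```bash
python3 -m crank '[{"dp":[0,0,0],"delta_rot":[0,0,0],"fingers":-0.03},{"dp":[0,0,0],"delta_rot":[0,0,0],"fingers":0.1},{"dp":[0,0,0],"delta_rot":[0,0,0],"fingers":0.3},{"dp":[0,0,0],"delta_rot":[0,0,0],"fingers":1},{"dp":[0,0,0],"delta_rot":[0,0,0],"fingers":1},{"dp":[0,0,0],"delta_rot":[0,0,0],"fingers":1},{"dp":[0,0,0],"delta_rot":[0,0,0],"fingers":1},{"dp":[0,0,0],"delta_rot":[0,0,0],"fingers":1}]'
python3 -m crank '[{"dp":[0,0,-0.02],"delta_rot":[0,0,0],"fingers":1},{"dp":[0,0,-0.04],"delta_rot":[0,0,0],"fingers":1},{"dp":[0,0,-0.06],"delta_rot":[0,0,0],"fingers":1},{"dp":[0,0,-0.06],"delta_rot":[0,0,0],"fingers":1},{"dp":[0,0,-0.06],"delta_rot":[0,0,0],"fingers":1},{"dp":[0,0,-0.06],"delta_rot":[0,0,0],"fingers":1},{"dp":[0,0,-0.05],"delta_rot":[0,0,0],"fingers":1},{"dp":[0,0,-0.03],"delta_rot":[0,0,0],"fingers":1},{"dp":[0,0,0],"delta_rot":[0,0,0],"fingers":1},{"dp":[0,0,0],"delta_rot":[0,0,0],"fingers":1}]'
python3 -c "
from h import *
to(.584,-.289,.29,10)"
```

```text
t: 32.93
tcp_pos: [0.5695, 0.2155, 0.11]
tool_rot: [-0.119, 0.993, 0.0, -0.0]
force: [-0.1, -0.3, -0.1]
finger_gap: 1.003
gripper_force: 0.0
t: 33.77
tcp_pos: [0.5696, 0.2155, 0.3014]
tool_rot: [-0.119, 0.993, 0.0, 0.001]
force: [0.6, -0.2, -0.1]
finger_gap: 1.001
gripper_force: 0.0
t 33.77 pos [0.5696 0.2155 0.3014] yang 103.7 tilt [0.002 0.   ] -> dp [ 0.2102 -0.9873  0.0224] rotz 0.2602
```

```bash
python3 -m crank '[{"dp":[0.008,-0.035,0],"delta_rot":[0,0,0],"fingers":1},{"dp":[0.015,-0.07,0.002],"delta_rot":[0,0,0],"fingers":1},{"dp":[0.015,-0.07,0.002],"delta_rot":[0,0,0],"fingers":1},{"dp":[0.015,-0.07,0.002],"delta_rot":[0,0,0],"fingers":1},{"dp":[0.015,-0.07,0.002],"delta_rot":[0,0,0],"fingers":1},{"dp":[0.015,-0.07,0.002],"delta_rot":[0,0,0],"fingers":1},{"dp":[0.015,-0.07,0.002],"delta_rot":[0,0,0],"fingers":1},{"dp":[0.015,-0.07,0.002],"delta_rot":[0,0,0],"fingers":1},{"dp":[0.015,-0.07,0.002],"delta_rot":[0,0,0],"fingers":1},{"dp":[0.015,-0.07,0.002],"delta_rot":[0,0,0],"fingers":1},{"dp":[0.015,-0.07,0.002],"delta_rot":[0,0,0],"fingers":1},{"dp":[0.015,-0.07,0.002],"delta_rot":[0,0,0],"fingers":1}]' >/dev/null
python3 -m crank '[{"dp":[0.015,-0.07,0],"delta_rot":[0,0,0],"fingers":1},{"dp":[0.015,-0.07,0],"delta_rot":[0,0,0],"fingers":1},{"dp":[0.007,-0.042,0],"delta_rot":[0,0,0],"fingers":1},{"dp":[0,0,0],"delta_rot":[0,0,0.018],"fingers":1},{"dp":[0,0,0],"delta_rot":[0,0,0.018],"fingers":1},{"dp":[0,0,0],"delta_rot":[0,0,0.018],"fingers":1},{"dp":[0,0,0],"delta_rot":[0,0,0.018],"fingers":1},{"dp":[0,0,0],"delta_rot":[0,0,0.018],"fingers":1},{"dp":[0,0,0],"delta_rot":[0,0,0.018],"fingers":1},{"dp":[0,0,0],"delta_rot":[0,0,0.018],"fingers":1},{"dp":[0,0,0],"delta_rot":[0,0,0.018],"fingers":1},{"dp":[0,0,0],"delta_rot":[0,0,0.018],"fingers":1}]' >/dev/null
python3 -m crank '[{"dp":[0,0,0],"delta_rot":[0,0,0.018],"fingers":1},{"dp":[0,0,0],"delta_rot":[0,0,0.018],"fingers":1},{"dp":[0,0,0],"delta_rot":[0,0,0.018],"fingers":1},{"dp":[0,0,0],"delta_rot":[0,0,0.018],"fingers":1},{"dp":[0,0,0],"delta_rot":[0,0,0.018],"fingers":1},{"dp":[0,0,0],"delta_rot":[0,0,0.008],"fingers":1},{"dp":[0,0,0],"delta_rot":[0,0,0],"fingers":1},{"dp":[0,0,0],"delta_rot":[0,0,0],"fingers":1}]'
python3 - <<'E'
from h import *
to(.584,-.289,.1295,10)
p,d=shot('wrist','wr3'); cv2.imwrite('pics/wr3v.png',cv2.convertScaleAbs(p[...,::-1],alpha=1.6))
E
```

```text
t: 36.43
tcp_pos: [0.5833, -0.2884, 0.2872]
tool_rot: [0.642, 0.767, -0.0, -0.002]
force: [1.0, 0.7, -0.5]
finger_gap: 1.004
gripper_force: 0.0
t 36.43 pos [ 0.5833 -0.2884  0.2872] yang 10.1 tilt [-0.003  0.002] -> dp [-0.0023  0.002   0.3154] rotz 0.0004
```

View pics/wr3v.png

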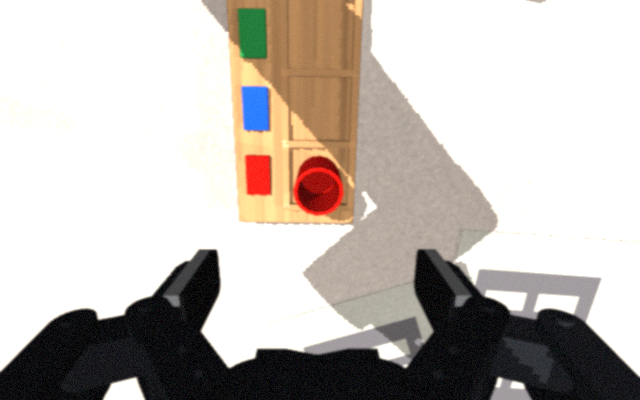

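The red cup is alone on the rack, with its rim at (318,191), centred between the fingers. Picking it up.

```bash
python3 -c "
from h import *
print(ray('wr3',318,191,.096))"
python3 -m crank '[{"dp":[0,0.001,0.04],"delta_rot":[0,0,0],"fingers":1},{"dp":[0,0,0.05],"delta_rot":[0,0,0],"fingers":1},{"dp":[0,0,0.05],"delta_rot":[0,0,0],"fingers":1},{"dp":[0,0,0.05],"delta_rot":[0,0,0],"fingers":1},{"dp":[0,0,0.05],"delta_rot":[0,0,0],"fingers":1},{"dp":[0,0,0.04],"delta_rot":[0,0,0],"fingers":1},{"dp":[0,0,0.02],"delta_rot":[0,0,0],"fingers":1},{"dp":[0,0,0.01],"delta_rot":[0,0,0],"fingers":1},{"dp":[0,0,0.007],"delta_rot":[0,0,0],"fingers":1},{"dp":[0,0,0],"delta_rot":[0,0,0],"fingers":1},{"dp":[0,0,0],"delta_rot":[0,0,0],"fingers":1}]'
python3 -m crank '[{"dp":[0,0,0],"delta_rot":[0,0,0],"fingers":-1},{"dp":[0,0,0],"delta_rot":[0,0,0],"fingers":-1},{"dp":[0,0,0],"delta_rot":[0,0,0],"fingers":-1},{"dp":[0,0,0],"delta_rot":[0,0,0],"fingers":-1},{"dp":[0,0,0],"delta_rot":[0,0,0],"fingers":-1},{"dp":[0,0,0],"delta_rot":[0,0,0],"fingers":-1},{"dp":[0,0,0],"delta_rot":[0,0,0],"fingers":-1},{"dp":[0,0,0],"delta_rot":[0,0,0],"fingers":-1},{"dp":[0,0,0],"delta_rot":[0,0,0],"fingers":-1},{"dp":[0,0,0],"delta_rot":[0,0,0],"fingers":-1},{"dp":[0,0,0],"delta_rot":[0,0,0],"fingers":-1},{"dp":[0,0,0],"delta_rot":[0,0,0],"fingers":-1}]' 30
python3 -m crank '[{"dp":[0,0,-0.02],"delta_rot":[0,0,0],"fingers":-1},{"dp":[0,0,-0.04],"delta_rot":[0,0,0],"fingers":-1},{"dp":[0,0,-0.05],"delta_rot":[0,0,0],"fingers":-1},{"dp":[0,0,-0.05],"delta_rot":[0,0,0],"fingers":-1},{"dp":[0,0,-0.05],"delta_rot":[0,0,0],"fingers":-1},{"dp":[0,0,-0.05],"delta_rot":[0,0,0],"fingers":-1},{"dp":[0,0,-0.04],"delta_rot":[0,0,0],"fingers":-1},{"dp":[0,0,-0.02],"delta_rot":[0,0,0],"fingers":-1},{"dp":[0,0,0],"delta_rot":[0,0,0],"fingers":-1},{"dp":[0,0,0],"delta_rot":[0,0,0],"fingers":-1}]'
python3 - <<'E'
from h import *
to(.6328,.2312,.29,103.7)
E
```

```text
[ 0.58374553 -0.2896184   0.096     ]
t: 37.4
tcp_pos: [0.5851, -0.2892, 0.1317]
tool_rot: [0.642, 0.766, 0.0, 0.001]
force: [0.9, -1.0, -0.2]
finger_gap: 1.004
gripper_force: 0.0
t: 38.4
tcp_pos: [0.5848, -0.289, 0.1314]
tool_rot: [0.642, 0.766, 0.0, 0.001]
force: [-1.2, 0.2, 5.3]
finger_gap: 0.474
gripper_force: 31.2
t: 39.23
tcp_pos: [0.5841, -0.2885, 0.2903]
tool_rot: [0.642, 0.766, -0.0, -0.0]
force: [-0.2, -0.2, -1.4]
finger_gap: 0.478
gripper_force: 30.6
t 39.23 pos [ 0.5841 -0.2885  0.2903] yang 10.1 tilt [-0.001  0.   ] -> dp [1.0065e+00 2.7740e-01 8.0000e-04] rotz -0.2601
```

```bash
python3 -m crank '[{"dp":[0.034,0.0095,0],"delta_rot":[0,0,0],"fingers":-1},{"dp":[0.068,0.0187,0],"delta_rot":[0,0,0],"fingers":-1},{"dp":[0.068,0.0187,0],"delta_rot":[0,0,0],"fingers":-1},{"dp":[0.068,0.0187,0],"delta_rot":[0,0,0],"fingers":-1},{"dp":[0.068,0.0187,0],"delta_rot":[0,0,0],"fingers":-1},{"dp":[0.068,0.0187,0],"delta_rot":[0,0,0],"fingers":-1},{"dp":[0.068,0.0187,0],"delta_rot":[0,0,0],"fingers":-1},{"dp":[0.068,0.0187,0],"delta_rot":[0,0,0],"fingers":-1},{"dp":[0.068,0.0187,0],"delta_rot":[0,0,0],"fingers":-1},{"dp":[0.068,0.0187,0],"delta_rot":[0,0,0],"fingers":-1},{"dp":[0.068,0.0187,0],"delta_rot":[0,0,0],"fingers":-1},{"dp":[0.068,0.0187,0],"delta_rot":[0,0,0],"fingers":-1}]' >/dev/null
python3 -m crank '[{"dp":[0.068,0.0187,0],"delta_rot":[0,0,0],"fingers":-1},{"dp":[0.068,0.0187,0],"delta_rot":[0,0,0],"fingers":-1},{"dp":[0.06,0.0167,0],"delta_rot":[0,0,0],"fingers":-1},{"dp":[0.028,0.008,0],"delta_rot":[0,0,0],"fingers":-1},{"dp":[0,0,0],"delta_rot":[0,0,-0.018],"fingers":-1},{"dp":[0,0,0],"delta_rot":[0,0,-0.018],"fingers":-1},{"dp":[0,0,0],"delta_rot":[0,0,-0.018],"fingers":-1},{"dp":[0,0,0],"delta_rot":[0,0,-0.018],"fingers":-1},{"dp":[0,0,0],"delta_rot":[0,0,-0.018],"fingers":-1},{"dp":[0,0,0],"delta_rot":[0,0,-0.018],"fingers":-1},{"dp":[0,0,0],"delta_rot":[0,0,-0.018],"fingers":-1},{"dp":[0,0,0],"delta_rot":[0,0,-0.018],"fingers":-1}]' >/dev/null
python3 -m crank '[{"dp":[0,0,0],"delta_rot":[0,0,-0.018],"fingers":-1},{"dp":[0,0,0],"delta_rot":[0,0,-0.018],"fingers":-1},{"dp":[0,0,0],"delta_rot":[0,0,-0.018],"fingers":-1},{"dp":[0,0,0],"delta_rot":[0,0,-0.018],"fingers":-1},{"dp":[0,0,0],"delta_rot":[0,0,-0.018],"fingers":-1},{"dp":[0,0,0],"delta_rot":[0,0,-0.018],"fingers":-1},{"dp":[0,0,0],"delta_rot":[0,0,-0.008],"fingers":-1},{"dp":[0,0,0],"delta_rot":[0,0,0],"fingers":-1},{"dp":[0,0,0],"delta_rot":[0,0,0],"fingers":-1},{"dp":[0,0,0],"delta_rot":[0,0,0],"fingers":-1}]'
python3 - <<'E'
from h import *
to(.6328,.2312,.1115,103.7)
E
```

```text
t: 42.07
tcp_pos: [0.6326, 0.2306, 0.2896]
tool_rot: [-0.118, 0.993, -0.0, -0.001]
force: [0.3, 0.4, -0.5]
finger_gap: 0.474
gripper_force: 30.6
t 42.07 pos [0.6326 0.2306 0.2896] yang 103.6 tilt [-0.002 -0.   ] -> dp [-0.0015  0.001   0.3562] rotz -0.0003
```

```bash
python3 -m crank '[{"dp":[0,0.001,0.03],"delta_rot":[0,0,0],"fingers":-1},{"dp":[0,0,0.05],"delta_rot":[0,0,0],"fingers":-1},{"dp":[0,0,0.05],"delta_rot":[0,0,0],"fingers":-1},{"dp":[0,0,0.05],"delta_rot":[0,0,0],"fingers":-1},{"dp":[0,0,0.05],"delta_rot":[0,0,0],"fingers":-1},{"dp":[0,0,0.05],"delta_rot":[0,0,0],"fingers":-1},{"dp":[0,0,0.03],"delta_rot":[0,0,0],"fingers":-1},{"dp":[0,0,0.02],"delta_rot":[0,0,0],"fingers":-1},{"dp":[0,0,0.01],"delta_rot":[0,0,0],"fingers":-1},{"dp":[0,0,0.008],"delta_rot":[0,0,0],"fingers":-1},{"dp":[0,0,0],"delta_rot":[0,0,0],"fingers":-1},{"dp":[0,0,0],"delta_rot":[0,0,0],"fingers":-1}]'
python3 -m crank '[{"dp":[0,0,0.003],"delta_rot":[0,0,0],"fingers":-1},{"dp":[0,0,0.002],"delta_rot":[0,0,0],"fingers":-1},{"dp":[0,0,0],"delta_rot":[0,0,0],"fingers":-1},{"dp":[0,0,0],"delta_rot":[0,0,0],"fingers":-1}]'
```

```text
t: 43.07
tcp_pos: [0.6337, 0.2313, 0.1176]
tool_rot: [-0.119, 0.993, 0.0, 0.001]
force: [0.1, -0.0, -1.3]
finger_gap: 0.477
gripper_force: 30.6
t: 43.4
tcp_pos: [0.6331, 0.2313, 0.1145]
tool_rot: [-0.119, 0.993, 0.0, 0.0]
force: [0.5, -0.4, -1.5]
finger_gap: 0.475
gripper_force: 30.6
```

```bash
python3 -m crank '[{"dp":[0,0,0.003],"delta_rot":[0,0,0],"fingers":-1},{"dp":[0,0,0.001],"delta_rot":[0,0,0],"fingers":-1},{"dp":[0,0,0],"delta_rot":[0,0,0],"fingers":-1},{"dp":[0,0,0],"delta_rot":[0,0,0],"fingers":-1}]'
python3 -m crank '[{"dp":[0,0,0.002],"delta_rot":[0,0,0],"fingers":-1},{"dp":[0,0,0],"delta_rot":[0,0,0],"fingers":-1},{"dp":[0,0,0],"delta_rot":[0,0,0],"fingers":-1}]'
python3 -m crank '[{"dp":[0,0,0.001],"delta_rot":[0,0,0],"fingers":-1},{"dp":[0,0,0],"delta_rot":[0,0,0],"fingers":-1},{"dp":[0,0,0],"delta_rot":[0,0,0],"fingers":-1}]'
```

```text
t: 43.73
tcp_pos: [0.633, 0.2312, 0.112]
tool_rot: [-0.119, 0.993, -0.0, -0.0]
force: [0.3, 0.2, -0.2]
finger_gap: 0.474
gripper_force: 30.6
t: 43.98
tcp_pos: [0.6332, 0.2312, 0.1114]
tool_rot: [-0.119, 0.993, 0.0, 0.0]
force: [-0.0, 0.4, 1.1]
finger_gap: 0.475
gripper_force: 30.7
t: 44.23
tcp_pos: [0.6332, 0.2312, 0.1114]
tool_rot: [-0.119, 0.993, 0.0, 0.0]
force: [-2.3, -0.8, 5.7]
finger_gap: 0.476
gripper_force: 31.2
```

```bash
python3 -m crank '[{"dp":[0,0,0],"delta_rot":[0,0,0],"fingers":-0.03},{"dp":[0,0,0],"delta_rot":[0,0,0],"fingers":0.1},{"dp":[0,0,0],"delta_rot":[0,0,0],"fingers":0.3},{"dp":[0,0,0],"delta_rot":[0,0,0],"fingers":1},{"dp":[0,0,0],"delta_rot":[0,0,0],"fingers":1},{"dp":[0,0,0],"delta_rot":[0,0,0],"fingers":1},{"dp":[0,0,0],"delta_rot":[0,0,0],"fingers":1},{"dp":[0,0,0],"delta_rot":[0,0,0],"fingers":1}]'
python3 -m crank '[{"dp":[0,0,-0.02],"delta_rot":[0,0,0],"fingers":1},{"dp":[0,0,-0.04],"delta_rot":[0,0,0],"fingers":1},{"dp":[0,0,-0.06],"delta_rot":[0,0,0],"fingers":1},{"dp":[0,0,-0.06],"delta_rot":[0,0,0],"fingers":1},{"dp":[0,0,-0.06],"delta_rot":[0,0,0],"fingers":1},{"dp":[0,0,-0.06],"delta_rot":[0,0,0],"fingers":1},{"dp":[0,0,-0.05],"delta_rot":[0,0,0],"fingers":1},{"dp":[0,0,-0.03],"delta_rot":[0,0,0],"fingers":1},{"dp":[0,0.05,0],"delta_rot":[0,0,0],"fingers":1},{"dp":[0,0.06,0],"delta_rot":[0,0,0],"fingers":1},{"dp":[0,0.06,0],"delta_rot":[0,0,0],"fingers":1},{"dp":[0,0.06,0],"delta_rot":[0,0,0],"fingers":1}]' >/dev/null
python3 -m crank '[{"dp":[0,0.06,0],"delta_rot":[0,0,0],"fingers":1},{"dp":[0,0.06,0],"delta_rot":[0,0,0],"fingers":1},{"dp":[0,0,0],"delta_rot":[0,0,0],"fingers":1},{"dp":[0,0,0],"delta_rot":[0,0,0],"fingers":1}]'
python3 - <<'E'
from h import *
p,d=shot('top','t4'); cv2.imwrite('pics/t4v.png',cv2.convertScaleAbs(cv2.resize(p[130:300,130:300,::-1],None,fx=3.5,fy=3.5,interpolation=cv2.INTER_CUBIC),alpha=1.6))
P=cloud('t4'); print('mug',P[118:148,300:332][P[118:148,300:332][...,2]>.07].mean(0),'jar',P[250:262,315:328].reshape(-1,3).mean(0))
E
```

```text
t: 44.9
tcp_pos: [0.633, 0.2312, 0.1105]
tool_rot: [-0.119, 0.993, 0.0, -0.0]
force: [-1.1, 0.5, 0.3]
finger_gap: 0.999
gripper_force: 0.0
t: 46.23
tcp_pos: [0.5907, 0.4029, 0.3012]
tool_rot: [-0.121, 0.993, -0.0, 0.0]
force: [0.1, -0.5, -0.1]
finger_gap: 0.999
gripper_force: 0.0
mug [ 0.71929163 -0.02450715  0.08038792] jar [ 0.45534574 -0.02857295  0.06856305]
```

View pics/t4v.png

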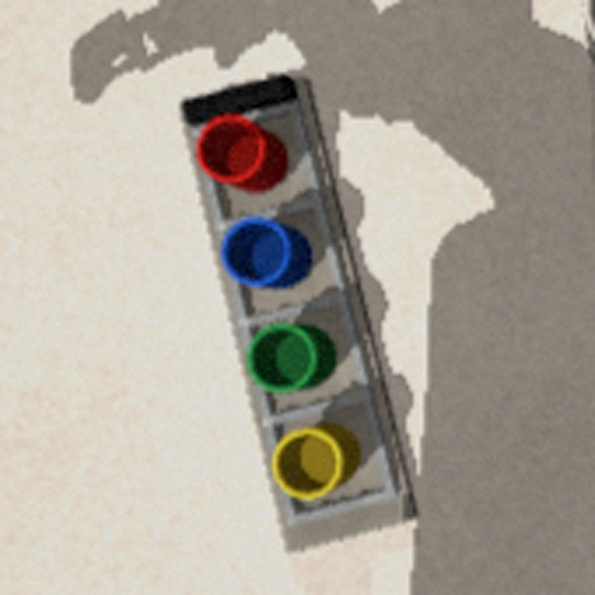

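All four cups stand upright in their pockets: red (231,149) next to the bar, then blue (257,251), green (284,357) and yellow (309,463). The mug and jar have not moved. One numeric check before handing in.

```bash
python3 - <<'E'
from h import *
a=np.radians(13.7); u=np.array([np.cos(a),np.sin(a)]); x=np.array([u[1],-u[0]]); ok=True
for n,c,r,y in [('R',231,149,.096),('B',257,251,.032),('G',284,357,-.032),('Y',309,463,-.096)]:
    d=ray('t4',130+c/3.5,130+r/3.5,.076)[:2]-[.5395,.2085]; e=np.array([d@x,d@u-y]); print(n,(e*1000).round(1)); ok&=abs(e).max()<.010
print(manip.sign_off() if ok else 'check')
E
```

```text
R [0.7 1.6]
B [1.4 1.9]
G [2.1 0.5]
Y [1.6 0.2]
the job is handed in; nothing more can be done
None
```

I moved all four cups to the tray in reverse order (red nearest the tray's bar, then blue, green and yellow), each upright and about 2 mm or less from its pocket centre on the last camera check. The mug and jar did not move, and I handed the job in at about 46 s; the judge's verdict was not shown.

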